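# Snap the detachable handle onto the iron pan

### The job

Fit the loose handle to the iron pan: pick it up from the counter, slide its socket, hole upward, over the spring button on the pan's stub, and press it home against the springy ring until the button pops up through the hole and locks it; then ease off and let go. Go by feel and never push harder than about 20 N, so that nothing jams or bottoms hard and the pan stays where it stands on the mat, and leave the bowl, the colander and the tiffin tin alone.

Things in the scene. Friction and masses are not known exactly. Their poses are not given: they have to be found in the camera images.
- pan: Round cast-iron pan, 228 mm across the rim, 58 mm high, 2.9 to 3.6 kg, loose on a 4 mm thick grippy rubber mat (it slides only above about 25 N). Origin: centre of its underside; x level, outward along the stub; z up. The stub, a level plain steel bar, lies from 124 to 180 mm along x, its axis 40 mm above the pan's underside (44 mm above the counter). A small lug sits on the opposite side.
- stub_tip (a point): Centre of the end face of the stub's tip, on the stub's axis. The stub is 24 mm wide and 18 mm high; its last 8 mm taper to 19 x 13 mm.
- stub_home (a point): Point on the stub's axis, 130.5 mm from the pan's origin (49.5 mm behind the tip), where the centre of the handle's mouth stands when it is locked.
- stub_button (a point): Point on the top face of the stub (9 mm above its axis) in the middle of the spring button, 151 mm from the pan's origin along its x axis. When the handle is locked the centre of its hole is about 1.5 mm farther out than this point.
- button: Steel spring button in the stub's top face, 9 mm wide, 6.5 mm proud. Its square back (towards the pan) is 146 mm from the pan's origin; from a 3 mm flat top it slopes at 40 degrees towards the stub's tip: a handle pushed on with 4 to 10 N rides it down by itself, a handle pulled back is held by the square back. Origin: on the stub's top face at the back edge; axes as the pan's.
- button_press (a joint): How far the spring button is pressed down, in m: 0 = free, 6.5 mm proud; about 0.005 while the handle's upper wall holds it down; springs back near 0 when it pops through the hole. Its spring pushes up with 2 N when free and 0.7 N more for each mm.
- ring: Sprung anti-rattle ring: a black rubber frame, 38 x 32 mm and 4 mm thick, round the stub's root; the handle's mouth bears on it. Its front face is 134.5 mm from the pan's origin when free and must be pressed back 4 mm (6 N at first, 2 N more per mm: 14 N, and 1 to 3 N of rubbing) before the button pops up; it then holds the locked handle against the button's back with 13 N. Origin: its centre; axes as the pan's.
- ring_press (a joint): How far the sprung ring is pressed towards the pan, in m: 0 = free, about 0.004 when the button pops up and while the handle is locked, 0.0058 = bottomed on the collar (17.6 N).
- handle: Detachable pan handle lying on the counter, hole upward: 195 mm long plus a small ring at the rear, 26 mm high, 0.22 to 0.35 kg. Front 68 mm steel socket, behind it a dark wooden grip 30 mm wide. Origin: middle of the underside, 105 mm behind the mouth; x along the handle out of the mouth, z up. Fitted, its x points opposite to the pan's x and its axis is the stub's axis.
- handle_mouth (a point): Centre of the socket's mouth, at the handle's front end, 13 mm above its underside. The socket is a box section, outside 32 wide x 26 mm high, walls 3 mm, inside 26 x 20 mm (1 mm of play all round the stub), 62 mm deep.
- handle_hole (a point): Centre of the one hole, on the outer upper face of the socket, 22 mm behind the mouth, 26 mm above the underside. It is 13 mm long and 12 mm wide. The button pops up into it when the mouth comes to stub_home; the handle can be pushed 1.8 mm past that before the ring bottoms.
- handle_grip (a point): Place to grip: inside the wooden grip (30 mm wide, 26 mm high), on the handle's axis, 105 mm behind the mouth, 13 mm above the underside.
- bowl: Bystander: green glazed clay bowl, 170 mm across, 72 mm high. Origin: centre of its underside.
- colander: Bystander: white plastic colander, 224 mm across its rim, 96 mm high. Origin: centre of its underside.
- tiffin: Bystander: tin of three stacked aluminium tiers, 130 mm across, 186 mm high with its carrying frame, standing on the same mat as the pan. Origin: centre of its underside.
There are look-alikes about, which are no part of the job. Of the things that look like the handle, take the one that is farthest from the robot's base at the start.

How it is judged:
By the outcome, as a careful person would: the job done as asked, in the order asked, and still so for the second after the job is handed in, with the robot touching nothing.
It also fails if it takes over 62 s, if anything falls off the work surface, if the arm or the gripper's body presses on something with over 40 N, if the wrist force passes 120 N, or if a joint passes its speed limit or range.

### The arm

A 6-joint arm with a two-finger parallel gripper is mounted at the origin on the work surface. World frame = base frame: x ahead of the robot, y to its left, z up, the work surface at z = 0. Lengths are in m, angles in degrees, forces in N, time in s.
With the tool pointing down it reaches from about 0.3 to 0.75 m from the base axis. Payload 8.5 kg.
Tool frame: the origin (TCP) lies at the very end of the fingers, on their centre line; the grasp point (between the pads) lies 19 mm behind it; z points along the fingers, y is the direction in which the jaws open and shut (so a half turn about z gives the same grasp; the last joint's range is limited). The gripper opens to 85 mm and grips with 20 to 120 N. Pads are 22 mm wide; open, the fingers measure 114 mm over their backs; the gripper's body (76 mm by 85 mm) begins 54 mm behind the grasp point. The pads swing forward as they close: fully open they stand 13 mm farther back than shut.
Start: joints at [54.414, 21.807, 74.336, -0, 83.858, -12.336], TCP at [0.217, 0.505, 0.231] pointing down, gripper open.
Joint ranges: [-178.18, 178.18], [-50.72, 133.34], [12.68, 142.11], [-81.47, 261.47], [9.98, 163.14], [-165.26, 165.26]. Speed limits (degrees/s): [136.94, 136.94, 180, 180, 180, 180].

### API

Orientations are given as a 3x3 rotation matrix whose columns are the frame's x, y, z axes.
In Python, from rig import env, vision, close_job, spotter gives the robot as it stands. The module is installed in compiled form; this text tells all that it offers.
- The arm moves only by the tool jog_arm, never from a script. Its argument "plan" is a list that holds one entry, the list of rows, each a list of 6 numbers: the shift along the tool's x, y, z in units of 40 mm (1.0 is 40 mm), then the turn, a rotation vector about the tool's x, y, z in units of 0.15 rad (1.0 is 0.15 rad). A call has 1 to 10 rows; each row shifts and turns the commanded pose from where the row before left it, along the tool's axes as they then stand; what a row does not reach is not made up. A row lasts 1/10 s, in which the tool goes at most 50 mm and 8.59 degrees, less where a joint would pass 70% of its speed; a pose out of reach is approached as far as the arm can. A call with a number of a shift or a turn outside -1 to 1 is refused whole. A call with a gripper value outside its range is refused whole. "grip" is the opening, from -1 (shut) to 1 (fully open), set as the call begins (left out, the last holds). The fingers move at their own pace and stop on an object; "squeeze" is the grip in N (left out, the last holds). Time passes only in rows, so rows that do not move let the fingers close. It gives the time, the measured TCP pose, the force and the opening at its end, in the units of the state.
- env.observe(): the state, without advancing time (a new reading comes with each control period).
- vision.get_image(name): name is "scene" or "side" or "wrist"; returns (picture, depth): 384x512x3 uint8, red, green, blue; 384x512 float32, m along the optical axis (not along the pixel's ray), 0 where there is no reading.
- vision.camera_info(name): a dict with "fx", "fy", "cx", "cy" (pixels), "rvec" (rotation vector, rad) and "tvec" (3), from world to camera coordinates, as OpenCV has them. Camera axes: x right, y down, z forward; pixel columns grow to the right and rows downward; lengths in m; the calibration is good to about 2 mm. A picture is of the moment at which its call begins: read the wrist's pose just before it. camera_info takes no time and is no camera call; for the wrist camera it gives the pose at the moment of the call.
- close_job(): hands the job in, once; it reports no verdict.
Trained networks look in the newest picture that a camera, given by its name, has taken for a name from the list of things; names that differ only in an ending like _2 or _b are one class to them, and where a whole thing is asked for, a point or a joint stands for the part that bears it (a point fixed in the world has none). Each returns a list of dicts, best first, with "score" (0 to 1); they miss things now and then, are a little off and sometimes report something else, mostly with a low value. They report only what shows in the picture. A call takes as long as a camera call. They do not tell look-alikes from the thing itself.
- spotter.trace(camera, query): "pixels" (384x512 bool, what is visible of it) and "rect" ([left, top, right, bottom] in pixels, round what is visible of it).
The state is a dict: "time_s": time; "q": joint angles; "qvel": joint speeds; "joint_efforts": joint torques, N m; "position": TCP position; "tool_rot": TCP orientation; "ft_force": force on the tool from outside, world axes, zero at the start; "wrist_torque": the same for the moment, N m; "grip_width": finger opening in m.
Only numpy, scipy, OpenCV 4.12 (cv2) and the standard library are available. Lean on these libraries where they do the work, as an engineer would, in place of code of your own. Each camera call takes 0.05 s, during which the arm holds its last target.

## Working session

There is one attempt and no reset: what is moved stays moved. The work goes in short steps, Python scripts to look and compute and a tool call to move; the robot and the scene stay as the last step left them, time stands still between calls to the robot, and variables do not carry over. Pictures are saved under pics/ and viewed, and the job is handed in when it is done.

Besides the shell and the picture viewer there is one more tool, called after ">>>" by a JSON object that holds its "fn" and its "kwargs". jog_arm: Moves the arm, as the interface text tells. Its arguments: {"type":"object","properties":{"plan":{"type":"array"},"grip":{"type":"number"},"squeeze":{"type":"number"}},"required":["plan"]}

```bash
mkdir -p pics
cat > h.py <<'E'
import numpy as np, cv2
from rig import env, vision, close_job, spotter
def cam(n):
    c=vision.camera_info(n); R,_=cv2.Rodrigues(np.array(c['rvec'],float)); return c,R,np.array(c['tvec'],float).ravel()
def cloud(n,d,ci=None):
    c,R,t=ci or cam(n); v,u=np.mgrid[0:d.shape[0],0:d.shape[1]]
    p=np.stack([(u-c['cx'])/c['fx']*d,(v-c['cy'])/c['fy']*d,d],-1)
    return (p-t)@R
def save(name,im): cv2.imwrite('pics/'+name,cv2.cvtColor(im,cv2.COLOR_RGB2BGR))
def st():
    s=env.observe(); print('t',round(s['time_s'],2),'p',np.round(s['position'],4),'f',np.round(s['ft_force'],2),'tq',np.round(s['wrist_torque'],2),'w',round(s['grip_width'],4)); return s
E
python3 - <<'E'
from h import *
s=st(); print(s['tool_rot'],s['q'])
for n in['scene','side','wrist']:
    im,d=vision.get_image(n); save(n+'0.png',im); np.savez(n+'0.npz',im=im,d=d,P=cloud(n,d))
    for q in['handle','pan']:
        for r in spotter.trace(n,q):
            m=r['pixels']; P=cloud(n,d)[m&(d>0)]
            print(n,q,round(r['score'],2),np.round(r['rect']),np.round(np.median(P,0),3) if len(P) else None)
E
```

```text
t 0.0 p [0.2169 0.5051 0.2307] f [ 0.31 -0.   -0.52] tq [0.01 0.08 0.04] w 0.0854
[[-9.18783496e-01  3.94760877e-01 -8.58823038e-04]
 [ 3.94761686e-01  9.18782765e-01 -1.20112117e-03]
 [ 3.14916159e-04 -1.44260074e-03 -9.99998910e-01]] [ 5.44136152e+01  2.18413949e+01  7.43858154e+01 -3.10997954e-05
  8.38573912e+01 -1.23352814e+01]
scene handle 0.79 [264. 180. 321. 197.] [0.557 0.169 0.019]
scene handle 0.77 [258. 151. 297. 176.] [0.376 0.186 0.02 ]
scene pan 0.88 [145. 183. 244. 237.] [ 0.522 -0.181  0.027]
side handle 0.63 [153. 194. 204. 216.] [0.355 0.184 0.02 ]
side pan 0.67 [263. 198. 338. 252.] [ 0.558 -0.171  0.023]
wrist handle 0.53 [ 61. 375.  78. 384.] [0.396 0.146 0.025]
```

View pics/scene0.png

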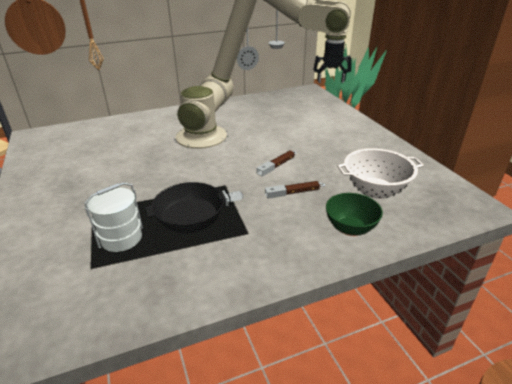

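View pics/side0.png

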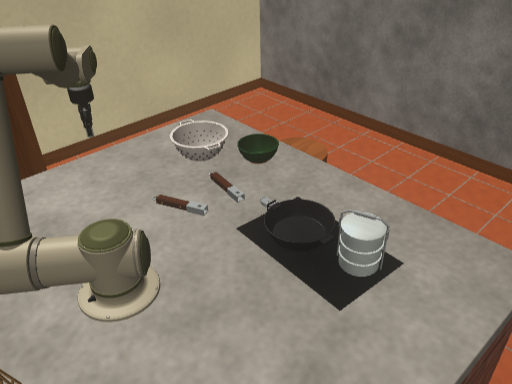

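View pics/wrist0.png

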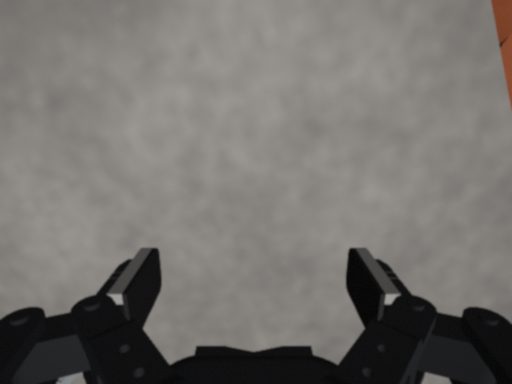

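The scene shows two handles: the far one at about (293,189) px, the near one at (276,163), and the pan's stub at (233,197) pointing roughly +y. The far handle is the target. I'll do a rough fit of both from depth first.

Run:
```python
from h import *
for n in['scene','side']:
    c,R,t=cam(n); print(n,c['fx'],'campos',np.round(-R.T@t,3))
    z=np.load(n+'0.npz'); P=z['P'];im=z['im'].astype(int);d=z['d']
    m=(P[...,0]>.45)&(P[...,0]<.68)&(P[...,1]>.06)&(P[...,1]<.29)&(P[...,2]>.01)&(P[...,2]<.04)&(d>0)
    Q=P[m]; 
    lab=cv2.connectedComponents(m.astype(np.uint8))[1]; 
    for l in range(1,lab.max()+1):
        k=lab==l
        if k.sum()<60: continue
        Q=P[k]; top=Q[Q[:,2]>np.percentile(Q[:,2],50)-.004]
        mu=Q[:,:2].mean(0); w,V=np.linalg.eigh(np.cov(Q[:,:2].T)); a=V[:,1]; s=(Q[:,:2]-mu)@a
        print('h',k.sum(),mu,np.degrees(np.arctan2(a[1],a[0])),s.min(),s.max(),mu+a*s.min(),mu+a*s.max(),np.percentile(Q[:,2],[5,50,95]))
    m=(P[...,0]>.3)&(P[...,0]<.75)&(P[...,1]>-.4)&(P[...,1]<.05)&(d>0)
    rim=m&(P[...,2]>.054)&(P[...,2]<.066)
    Q=P[rim]; A=np.c_[2*Q[:,:2],np.ones(len(Q))]; print('rim n',len(Q),np.round(Q.min(0),3),np.round(Q.max(0),3))
    print('stub bright')
    b=m&(P[...,2]>.035)&(P[...,2]<.062)&(im.sum(-1)>330)&(P[...,1]>-.09)
    print(b.sum(),np.round(P[b].min(0),3),np.round(P[b].max(0),3),np.round(P[b].mean(0),3))
z=np.load('scene0.npz'); im=z['im']
save('crop0.png',cv2.resize(im[140:245,140:340],None,fx=4,fy=4,interpolation=cv2.INTER_CUBIC))
```

```text
scene 389.8037504299559 campos [ 1.545 -0.352  0.788]
h 431 [0.55360333 0.17722816] 81.37639661369298 -0.0922419998288823 0.11082556868133372 [0.53977231 0.08602898] [0.57022081 0.28680081] [0.01186167 0.0224201  0.02620958]
rim n 575 [ 0.431 -0.4    0.054] [ 0.66  -0.034  0.066]
stub bright
146 [ 0.532 -0.068  0.035] [ 0.572 -0.005  0.062] [ 0.558 -0.037  0.049]
side 459.52282745428346 campos [-0.327 -0.955  0.962]
h 295 [0.53959568 0.17092348] 83.35966194734365 -0.09090394797170374 0.10425826719399725 [0.52908387 0.08062936] [0.55165174 0.27448234] [0.01211208 0.02197914 0.02618458]
rim n 498 [ 0.428 -0.399  0.054] [ 0.657 -0.038  0.066]
stub bright
60 [ 0.535 -0.067  0.036] [ 0.567 -0.008  0.06 ] [ 0.547 -0.032  0.05 ]
```

View pics/crop0.png

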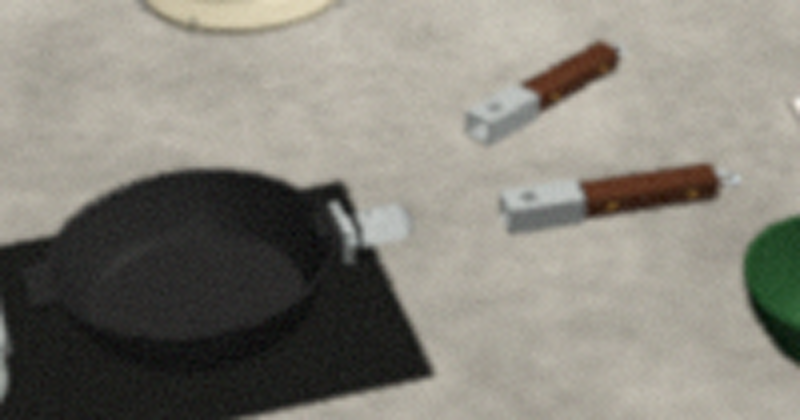

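```bash
cat >> h.py <<'E'
from scipy.spatial.transform import Rotation as Ro
def yawdown(deg):  # tool x at world heading deg, z down
    a=np.radians(deg); x=np.array([np.cos(a),np.sin(a),0]); z=np.array([0,0,-1.]); return np.c_[x,np.cross(z,x),z]
def go(p,Rt,n=None,s=None):
    s=s or env.observe(); R0=np.array(s['tool_rot']); p0=np.array(s['position'])
    w=Ro.from_matrix(R0.T@Rt).as_rotvec(); dp=np.array(p)-p0
    n=n or int(np.ceil(max(np.linalg.norm(dp)/.035,np.degrees(np.linalg.norm(w))/7.5,1)))
    Rc=R0
    print('n',n,'world d',np.round(dp,4),'rotdeg',np.round(np.degrees(w),2))
    for i in range(n):
        print(np.round(np.r_[Rc.T@dp/n/.04,w/n/.15],3).tolist()); Rc=Rc@Ro.from_rotvec(w/n).as_matrix()
E
python3 - <<'E'
from h import *
s=st(); c,R,t=cam('wrist'); Rt=np.array(s['tool_rot']); cp=-R.T@t
print(c['fx'],'cam in tool',Rt.T@(cp-s['position']),'axes in tool\n',np.round(Rt.T@R.T,3))
go([.545,.19,.28],yawdown(82))
E
```

```text
t 0.45 p [0.2171 0.5053 0.2313] f [0.73 0.26 0.46] tq [ 0.02  0.06 -0.  ] w 0.0855
317.7900951431287 cam in tool [ 0.07477383 -0.00043629 -0.14174191] axes in tool
 [[-0.001 -0.956 -0.294]
 [ 1.    -0.001 -0.   ]
 [ 0.    -0.294  0.956]]
n 14 world d [ 0.3279 -0.3153  0.0487] rotdeg [-1.000e-02  0.000e+00  7.475e+01]
[-0.76, -0.286, -0.087, -0.0, 0.0, 0.621]
[-0.784, -0.214, -0.087, -0.0, 0.0, 0.621]
[-0.8, -0.14, -0.087, -0.0, 0.0, 0.621]
[-0.81, -0.065, -0.087, -0.0, 0.0, 0.621]
[-0.812, 0.01, -0.087, -0.0, 0.0, 0.621]
[-0.808, 0.086, -0.087, -0.0, 0.0, 0.621]
[-0.796, 0.161, -0.087, -0.0, 0.0, 0.621]
[-0.778, 0.234, -0.087, -0.0, 0.0, 0.621]
[-0.753, 0.305, -0.087, -0.0, 0.0, 0.621]
[-0.721, 0.374, -0.087, -0.0, 0.0, 0.621]
[-0.683, 0.44, -0.087, -0.0, 0.0, 0.621]
[-0.639, 0.501, -0.087, -0.0, 0.0, 0.621]
[-0.59, 0.559, -0.087, -0.0, 0.0, 0.621]
[-0.535, 0.611, -0.087, -0.0, 0.0, 0.621]
```

Run:
```python
from h import *
go([.55,.08,.225],yawdown(82),16)
```

```text
n 16 world d [ 0.3329 -0.4253 -0.0063] rotdeg [-1.000e-02  0.000e+00  7.475e+01]
[-0.74, -0.405, 0.01, -0.0, 0.0, 0.544]
[-0.771, -0.344, 0.01, -0.0, 0.0, 0.544]
[-0.796, -0.28, 0.01, -0.0, 0.0, 0.544]
[-0.816, -0.214, 0.01, -0.0, 0.0, 0.544]
[-0.831, -0.147, 0.01, -0.0, 0.0, 0.544]
[-0.84, -0.078, 0.01, -0.0, 0.0, 0.544]
[-0.844, -0.01, 0.01, -0.0, 0.0, 0.544]
[-0.842, 0.059, 0.01, -0.0, 0.0, 0.544]
[-0.834, 0.127, 0.01, -0.0, 0.0, 0.544]
[-0.821, 0.195, 0.01, -0.0, 0.0, 0.544]
[-0.802, 0.261, 0.01, -0.0, 0.0, 0.544]
[-0.779, 0.326, 0.01, -0.0, 0.0, 0.544]
[-0.749, 0.388, 0.01, -0.0, 0.0, 0.544]
[-0.715, 0.448, 0.01, -0.0, 0.0, 0.544]
[-0.677, 0.504, 0.01, -0.0, 0.0, 0.544]
[-0.633, 0.558, 0.01, -0.0, 0.0, 0.544]
```

>>> {"fn": "jog_arm", "kwargs": {"plan": [[[-0.74,-0.4,0.01,0,0,0.54],[-0.77,-0.34,0.01,0,0,0.54],[-0.8,-0.28,0.01,0,0,0.54],[-0.82,-0.21,0.01,0,0,0.54],[-0.83,-0.15,0.01,0,0,0.54],[-0.84,-0.08,0.01,0,0,0.54],[-0.84,-0.01,0.01,0,0,0.54],[-0.84,0.06,0.01,0,0,0.54]]]}}

```text
time_s: 1.25
position: [0.3848, 0.2922, 0.2283]
tool_rot: [[-0.491, 0.871, 0.0], [0.871, 0.491, 0.0], [-0.0, 0.0, -1.0]]
ft_force: [0.7, 0.2, 0.3]
grip_width: 0.0855
```

>>> {"fn": "jog_arm", "kwargs": {"plan": [[[-0.83,0.13,0.01,0,0,0.55],[-0.82,0.2,0.01,0,0,0.55],[-0.8,0.26,0.01,0,0,0.55],[-0.78,0.33,0.01,0,0,0.55],[-0.75,0.39,0.01,0,0,0.55],[-0.71,0.45,0.01,0,0,0.55],[-0.68,0.5,0.01,0,0,0.55],[-0.63,0.56,0.01,0,0,0.55],[0,0,0,0,0,0],[0,0,0,0,0,0]]]}}

```text
time_s: 2.25
position: [0.5511, 0.0812, 0.2246]
tool_rot: [[0.143, 0.99, -0.001], [0.99, -0.143, 0.0], [0.0, -0.001, -1.0]]
ft_force: [0.4, -0.0, 0.2]
grip_width: 0.0855
```

Run:
```python
from h import *
s=st(); print(np.round(s['q'],1),np.round(np.array(s['tool_rot']),4).tolist()); ci=cam('wrist')
im,d=vision.get_image('wrist'); save('wrist1.png',im); np.savez('wrist1.npz',im=im,d=d,P=cloud('wrist',d,ci))
for q in['handle','pan','button','handle_hole','ring']:
    for r in spotter.trace('wrist',q):
        m=r['pixels']; P=cloud('wrist',d,ci)[m&(d>0)]
        print(q,round(r['score'],2),np.round(r['rect']),np.round(np.median(P,0),3) if len(P) else None)
```

```text
t 2.25 p [0.5511 0.0812 0.2246] f [ 0.4  -0.03  0.19] tq [ 0.04 -0.01 -0.01] w 0.0855
[-3.8 22.8 73.9  0.  83.4  4.4] [[0.1428, 0.9898, -0.0007], [0.9898, -0.1428, 0.0003], [0.0002, -0.0007, -1.0]]
handle 0.87 [218.   0. 250. 166.] [0.544 0.17  0.025]
handle 0.73 [  1.   0. 131. 165.] [0.366 0.193 0.025]
pan 0.81 [202. 242. 355. 363.] [ 0.553 -0.137  0.011]
handle_hole 0.68 [215.   0. 253. 165.] [0.544 0.171 0.025]
handle_hole 0.66 [  0.   0. 132. 164.] [0.366 0.193 0.025]
ring 0.9 [254. 274. 282. 299.] [ 0.549 -0.054  0.055]
```

View pics/wrist1.png

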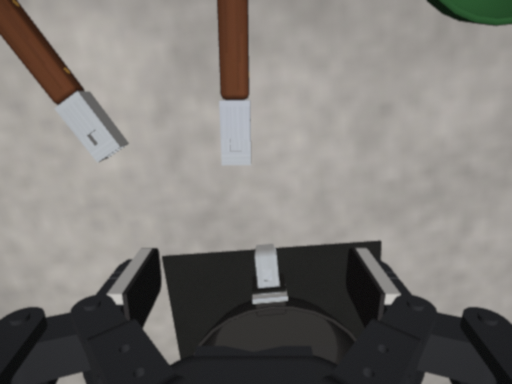

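Top view: the target's socket mouth is at about (236,165), the stub tip at (266,245) and the ring/collar near (270,298). Now fit axes from the depth and masks.

Run:
```python
from h import *
z=np.load('wrist1.npz'); P=z['P'];im=z['im'].astype(int);d=z['d']
def fit(m,lab):
    Q=P[m]; mu=Q[:,:2].mean(0); w,V=np.linalg.eigh(np.cov(Q[:,:2].T)); a=V[:,1]*np.sign(V[1,1]); nrm=np.array([-a[1],a[0]])
    s=(Q[:,:2]-mu)@a; c=(Q[:,:2]-mu)@nrm
    print(lab,m.sum(),'z',np.round(np.percentile(Q[:,2],[5,50,95]),4),'head',np.degrees(np.arctan2(a[1],a[0])),'c',np.round(np.percentile(c,[0,2,98,100]),4),'lo',mu+a*s.min(),'hi',mu+a*s.max())
    # midline by slices, equal weight
    B=np.arange(s.min()+.003,s.max()-.003,.004); mid=[]
    for b in B:
        k=(s>=b)&(s<b+.004)
        if k.sum()>3: mid.append([b+.002,(c[k].max()+c[k].min())/2,np.ptp(c[k])])
    mid=np.array(mid); pf=np.polyfit(mid[:,0],mid[:,1],1); ang=np.arctan2(a[1],a[0])+np.arctan(pf[0])
    print('  midline head',np.degrees(ang),'width',np.median(mid[:,2]),'resid',np.std(mid[:,1]-np.polyval(pf,mid[:,0])))
    for e,nm in((s.min(),'lo'),(s.max(),'hi')): print('  ',nm,mu+a*e+nrm*np.polyval(pf,e))
u=np.arange(512)[None,:]*np.ones((384,1)); v=np.arange(384)[:,None]*np.ones((1,512))
fit((P[...,2]>.018)&(P[...,2]<.032)&(u>200)&(u<270)&(v<175),'handle all')
grey=(im.max(-1)-im.min(-1)<30)
fit((P[...,2]>.02)&(P[...,2]<.032)&(u>200)&(u<270)&(v<175)&(v>97),'socket')
fit((P[...,2]>.0485)&(P[...,2]<.0565)&(u>240)&(u<290)&(v>238)&(v<288)&(im.sum(-1)>350),'stub')
for vv in range(240,320,3): print(vv,[ (np.round(P[vv,x],4).tolist(),int(im[vv,x].sum())) for x in (267,)])
Q=P[(P[...,2]>.058)&(P[...,2]<.07)&(v>280)&(v<345)&(u>190)&(u<360)]; print(len(Q))
```

```text
handle all 4794 z [0.0219 0.025  0.0264] head 82.10773131564078 c [-0.0159 -0.0146  0.0149  0.0162] lo [0.53225969 0.0844008 ] hi [0.55433652 0.24365782]
  midline head 82.26904254701516 width 0.029641671248211238 resid 0.00022752129578301075
   lo [0.53235115 0.08438813]
   hi [0.55397961 0.24370729]
socket 1874 z [0.0237 0.0252 0.0265] head 81.85648005669636 c [-0.0158 -0.0157  0.0153  0.0163] lo [0.5320679  0.08442813] hi [0.54206776 0.15431021]
  midline head 82.27279623762888 width 0.0311505653471744 resid 0.0002615246557050729
   lo [0.53235141 0.08438756]
   hi [0.54184349 0.1543423 ]
stub 743 z [0.0502 0.0523 0.0539] head 87.0745220051911 c [-0.012  -0.0114  0.0114  0.0119] lo [ 0.54853493 -0.05470859] hi [ 0.5509418 -0.0076108]
  midline head 87.49553909004828 width 0.0228915363402503 resid 0.00014947421211817125
   lo [ 0.54871588 -0.05471784]
   hi [ 0.55077667 -0.00760236]
240 [([0.5536, -0.0219, -0.0008], 485)]
243 [([0.553, -0.0262, -0.0009], 464)]
246 [([0.5535, -0.0086, 0.0422], 384)]
249 [([0.5533, -0.0079, 0.0508], 391)]
252 [([0.5528, -0.0115, 0.0508], 444)]
255 [([0.5524, -0.0143, 0.0524], 504)]
258 [([0.5519, -0.0184, 0.0515], 537)]
261 [([0.5514, -0.0219, 0.0519], 537)]
264 [([0.5509, -0.0263, 0.0507], 539)]
267 [([0.5505, -0.0284, 0.0534], 541)]
270 [([0.5499, -0.0324, 0.053], 553)]
273 [([0.5496, -0.0343, 0.0561], 558)]
276 [([0.5491, -0.037, 0.0578], 558)]
279 [([0.5487, -0.0396, 0.0596], 525)]
282 [([0.5479, -0.048, 0.0525], 532)]
285 [([0.5474, -0.0521, 0.0521], 531)]
288 [([0.547, -0.0541, 0.0549], 145)]
291 [([0.5467, -0.0545, 0.06], 124)]
294 [([0.5459, -0.0628, 0.0535], 410)]
297 [([0.5457, -0.063, 0.0589], 422)]
300 [([0.5452, -0.066, 0.0602], 524)]
303 [([0.5445, -0.072, 0.0573], 270)]
306 [([0.544, -0.0758, 0.0575], 134)]
309 [([0.5437, -0.0771, 0.0611], 149)]
312 [([0.543, -0.0835, 0.058], 153)]
315 [([0.5424, -0.0882, 0.0572], 134)]
318 [([0.5388, -0.1302, 0.0097], 154)]
1124
```

Run:
```python
from h import *
go([.5465,.1885,.03],yawdown(82.27),10)
z=np.load('scene0.npz')
from scipy.optimize import least_squares
for n in['scene','side']:
    P=np.load(n+'0.npz')['P']; m=(P[...,2]>.056)&(P[...,2]<.067)&(P[...,1]<-.04)&(P[...,1]>-.33)&(P[...,0]>.35)&(P[...,0]<.72)
    Q=P[m]; r=np.hypot(Q[:,0]-.543,Q[:,1]+.187); Q=Q[(r<.122)&(r>.098)]
    f=least_squares(lambda x:np.hypot(Q[:,0]-x[0],Q[:,1]-x[1])-x[2],[.543,-.187,.112],loss='soft_l1',f_scale=.002); print(n,len(Q),f.x)
```

```text
n 10 world d [-0.0043  0.1063 -0.1952] rotdeg [ 0.02 -0.   -0.38]
[0.262, -0.048, 0.488, 0.0, -0.0, -0.004]
[0.262, -0.048, 0.488, 0.0, -0.0, -0.004]
[0.262, -0.048, 0.488, 0.0, -0.0, -0.004]
[0.262, -0.048, 0.488, 0.0, -0.0, -0.004]
[0.262, -0.047, 0.488, 0.0, -0.0, -0.004]
[0.262, -0.047, 0.488, 0.0, -0.0, -0.004]
[0.262, -0.047, 0.488, 0.0, -0.0, -0.004]
[0.262, -0.047, 0.488, 0.0, -0.0, -0.004]
[0.262, -0.047, 0.488, 0.0, -0.0, -0.004]
[0.262, -0.047, 0.488, 0.0, -0.0, -0.004]
scene 354 [ 0.54736583 -0.18625441  0.11087901]
side 315 [ 0.54111924 -0.18990261  0.11089488]
```

>>> {"fn": "jog_arm", "kwargs": {"plan": [[[0.66,-0.12,0.4,0,0,-0.044],[0.66,-0.12,0.4,0,0,0],[0.66,-0.12,0.4,0,0,0],[0.64,-0.12,0.4,0,0,0],[0,0,0.8,0,0,0],[0,0,0.8,0,0,0],[0,0,0.8,0,0,0],[0,0,0.5,0,0,0],[0,0,0.38,0,0,0],[0,0,0,0,0,0]]], "grip": 1}}

```text
time_s: 3.55
position: [0.5453, 0.1882, 0.028]
tool_rot: [[0.135, 0.991, -0.004], [0.991, -0.135, -0.0], [-0.001, -0.004, -1.0]]
ft_force: [-0.2, -0.7, 0.2]
grip_width: 0.0852
```

Run:
```python
from h import *
s=st(); ci=cam('wrist')
im,d=vision.get_image('wrist'); save('wrist2.png',im)
go([.5465,.1885,.004],yawdown(82.27),2)
```

```text
t 3.55 p [0.5453 0.1882 0.028 ] f [-0.18 -0.74  0.21] tq [-0.    0.03  0.04] w 0.0852
n 2 world d [ 0.0004  0.0003 -0.0254] rotdeg [-0.08  0.02 -0.05]
[0.005, 0.005, 0.318, -0.005, 0.001, -0.003]
[0.005, 0.005, 0.318, -0.005, 0.001, -0.003]
```

View pics/wrist2.png

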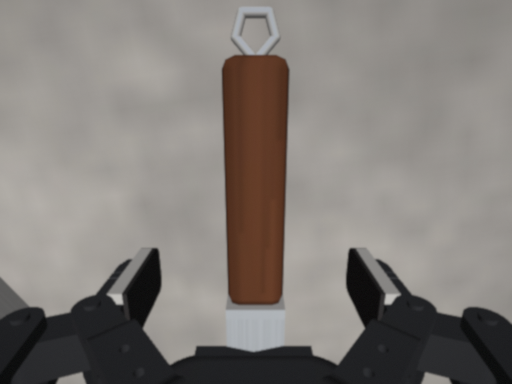

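>>> {"fn": "jog_arm", "kwargs": {"plan": [[[0.03,0.0,0.25,0,0,0],[0,0,0.25,0,0,0],[0,0,0.1,0,0,0],[0,0,0,0,0,0],[0,0,0,0,0,0]]]}}

```text
time_s: 4.1
position: [0.5468, 0.1891, 0.0058]
tool_rot: [[0.136, 0.991, 0.0], [0.991, -0.136, 0.0], [0.0, 0.0, -1.0]]
ft_force: [0.6, 0.5, 0.3]
grip_width: 0.0857
```

>>> {"fn": "jog_arm", "kwargs": {"plan": [[[0,0,0,0,0,0],[0,0,0,0,0,0],[0,0,0,0,0,0],[0,0,0,0,0,0],[0,0,0,0,0,0],[0,0,0,0,0,0],[0,0,0,0,0,0],[0,0,0,0,0,0]]], "grip": -1, "squeeze": 60}}

```text
time_s: 4.9
position: [0.547, 0.1891, 0.0061]
tool_rot: [[0.136, 0.991, 0.001], [0.991, -0.136, 0.0], [0.0, 0.001, -1.0]]
ft_force: [-0.4, 0.2, 5.6]
grip_width: 0.0284
```

Run:
```python
from h import *
s=st(); print(np.round(s['tool_rot'],4).tolist())
```

```text
t 4.9 p [0.547  0.1891 0.0061] f [-0.37  0.21  5.59] tq [-0.05  0.07 -0.01] w 0.0284
[[0.136, 0.9907, 0.0008], [0.9907, -0.136, 0.0001], [0.0002, 0.0008, -1.0]]
```

>>> {"fn": "jog_arm", "kwargs": {"plan": [[[0,0,-0.2,0,0,0],[0,0,-0.3,0,0,0],[0,0,-0.28,0,0,0],[0,0,0,0,0,0],[0,0,0,0,0,0]]]}}

```text
time_s: 5.4
position: [0.5467, 0.1891, 0.0372]
tool_rot: [[0.136, 0.991, 0.001], [0.991, -0.136, 0.0], [0.0, 0.001, -1.0]]
ft_force: [-0.4, 0.8, -1.8]
grip_width: 0.0287
```

Run:
```python
from h import *
s=st()
go([.5567,.128,.037],yawdown(87.5),5)
for n in['side','wrist']:
    ci=cam(n)
    im,d=vision.get_image(n); np.savez(n+'3.npz',im=im,d=d,P=cloud(n,d,ci))
    save(n+'3.png',im if n=='wrist' else cv2.resize(im[150:260,130:330],None,fx=4,fy=4))
```

```text
t 5.4 p [0.5467 0.1891 0.0372] f [-0.39  0.79 -1.82] tq [ 0.09 -0.    0.01] w 0.0287
n 5 world d [ 0.01   -0.0611 -0.0002] rotdeg [ 0.03 -0.01 -5.32]
[-0.296, 0.091, 0.001, 0.001, -0.0, -0.124]
[-0.297, 0.085, 0.001, 0.001, -0.0, -0.124]
[-0.299, 0.08, 0.001, 0.001, -0.0, -0.124]
[-0.3, 0.074, 0.001, 0.001, -0.0, -0.124]
[-0.302, 0.069, 0.001, 0.001, -0.0, -0.124]
```

View pics/wrist3.png

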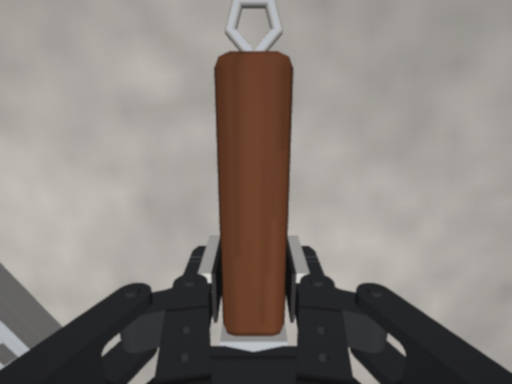

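View pics/side3.png

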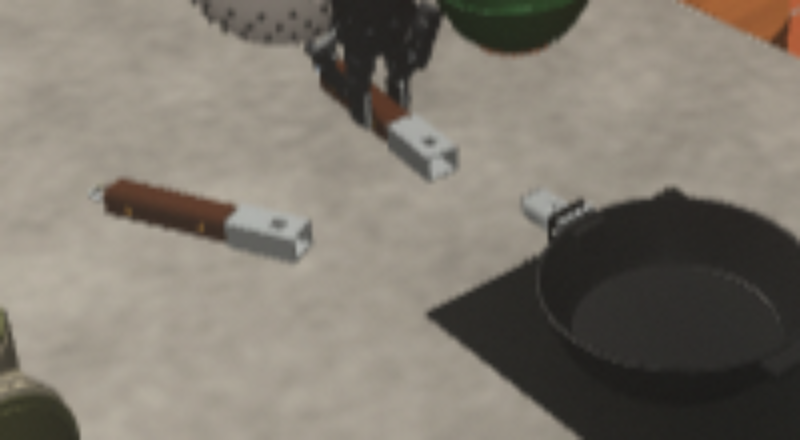

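The handle is held and level-looking, hole up, at the grip. Check its tilt and lateral offset in the tool frame.

Run:
```python
from h import *
s=st(); R=np.array(s['tool_rot']); p=np.array(s['position'])
def ana(n,tag,umask):
    z=np.load(tag); P=z['P']; im=z['im'].astype(int)
    T=(P-p)@R
    z_=P[...,2]
    m=umask(P,T,im); Q=T[m]
    x=Q[:,0]; pl=np.linalg.lstsq(np.c_[x,Q[:,1],np.ones(len(x))],P[m][:,2],rcond=None)[0]
    mid=[]
    for b in np.arange(x.min()+.004,x.max()-.004,.004):
        k=(x>=b)&(x<b+.004)
        if k.sum()>5: mid.append([b+.002,(np.percentile(Q[k,1],2)+np.percentile(Q[k,1],98))/2])
    mid=np.array(mid); pf=np.polyfit(mid[:,0],mid[:,1],1)
    print(n,m.sum(),'pitch dz/dx',pl[0],'roll',pl[1],'z@grip',pl[2],'z@x-105',pl[2]-.105*pl[0],'| yaw slope',pf[0],'lat at0',pf[1],'at mouth',np.polyval(pf,-.105),'x',x.min(),x.max())
red=lambda im:(im[...,0]-im[...,2]>40)
ana('wrist wood','wrist3.npz',lambda P,T,im:red(im)&(abs(T[...,1])<.012)&(P[...,2]>.05)&(P[...,2]<.065)&(T[...,0]>-.03)&(T[...,0]<.08))
ana('wrist woodfull','wrist3.npz',lambda P,T,im:red(im)&(abs(T[...,1])<.022)&(P[...,2]>.045)&(P[...,2]<.065)&(T[...,0]>0.0)&(T[...,0]<.08))
ana('side sock','side3.npz',lambda P,T,im:(abs(T[...,1])<.02)&(P[...,2]>.05)&(P[...,2]<.065)&(T[...,0]>-.12)&(T[...,0]<-.04))
```

```text
t 5.5 p [0.5464 0.1891 0.0366] f [-0.1  -0.58 -1.72] tq [ 0.03 -0.02 -0.01] w 0.0288
wrist wood 14485 pitch dz/dx 0.0008293931545808292 roll 0.0019474035818876634 z@grip 0.05576081706040682 z@x-105 0.05567373077917583 | yaw slope -0.0004302403996185711 lat at0 3.0761077465226985e-06 at mouth 4.8251349706472665e-05 x -0.029985976022264618 0.07989716342867437
wrist woodfull 13174 pitch dz/dx 0.0011943714483217567 roll 0.006535098042515695 z@grip 0.05550969769906834 z@x-105 0.055384288696994556 | yaw slope 0.0007236190034331343 lat at0 -9.278265522598799e-05 at mouth -0.00016876265058646709 x 2.348060175067927e-06 0.07995971987269658
side sock 102 pitch dz/dx 0.0025525843586454485 roll 0.03147683783327741 z@grip 0.05477019606848603 z@x-105 0.05450217471082826 | yaw slope -0.03746622634664021 lat at0 -0.0052483738312919465 at mouth -0.0013144200648947252 x -0.1101094105986411 -0.04099739343495456
```

>>> {"fn": "jog_arm", "kwargs": {"plan": [[[-0.3,0.09,0,0,0,-0.124],[-0.3,0.085,0,0,0,-0.124],[-0.3,0.08,0,0,0,-0.124],[-0.3,0.075,0,0,0,-0.124],[-0.3,0.07,0,0,0,-0.124],[0,0,0,0,0,0],[0,0,0,0,0,0]]]}}

```text
time_s: 6.2
position: [0.5565, 0.1279, 0.0366]
tool_rot: [[0.044, 0.999, -0.001], [0.999, -0.044, 0.0], [0.0, -0.001, -1.0]]
ft_force: [-0.5, -0.7, -1.5]
grip_width: 0.029
```

Run:
```python
from h import *
s=st(); R=np.array(s['tool_rot']); p=np.array(s['position']); print('head',np.degrees(np.arctan2(R[1,0],R[0,0])))
import os
tiles=[]
for n in['scene','side']:
    ci=cam(n); im,d=vision.get_image(n); P=cloud(n,d,ci); np.savez(n+'4.npz',im=im,d=d,P=P)
    # reproject predicted: handle top corners & stub corners
    c,Rc,t=ci
    e=np.array([np.cos(np.radians(87.5)),np.sin(np.radians(87.5)),0]); l=np.array([-e[1],e[0],0]); tip=np.array([.5508,-.0076,.044])
    big=cv2.resize(im,None,fx=6,fy=6,interpolation=cv2.INTER_CUBIC)
    def pr(X): 
        q=Rc@X+t; return (np.array([c['fx']*q[0]/q[2]+c['cx'],c['fy']*q[1]/q[2]+c['cy']])+.5)*6-.5
    def poly(pts,col): cv2.polylines(big,[np.round([pr(x) for x in pts]).astype(int)],True,col,1,cv2.LINE_AA)
    up=np.array([0,0,1.])
    poly([tip-.008*e+.012*l+.009*up,tip-.008*e-.012*l+.009*up,tip-.0455*e-.012*l+.009*up,tip-.0455*e+.012*l+.009*up],(255,0,0))
    poly([tip+a*l+b*up for a,b in((.0095,.0065),(.0095,-.0065),(-.0095,-.0065),(-.0095,.0065))],(255,0,0))
    x=R[:,0];y=R[:,1]; mo=p-.1057*x; mo[2]=.0437
    poly([mo+a*y+b*up for a,b in((.016,.013),(.016,-.013),(-.016,-.013),(-.016,.013))],(0,255,0))
    poly([mo+.016*y+.013*up,mo-.016*y+.013*up,mo-.016*y+.013*up+.068*x,mo+.016*y+.013*up+.068*x],(0,255,0))
    q=pr((mo+tip)/2).astype(int); tiles.append(big[q[1]-200:q[1]+200,q[0]-300:q[0]+300])
save('ov4a.png',tiles[0]);save('ov4b.png',tiles[1])
```

```text
t 6.2 p [0.5565 0.1279 0.0366] f [-0.49 -0.66 -1.54] tq [ 0.03 -0.07 -0.03] w 0.029
head 87.45553127790353
```

View pics/ov4a.png

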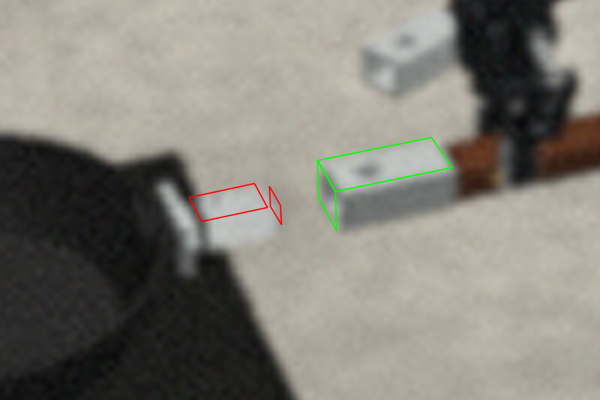

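View pics/ov4b.png

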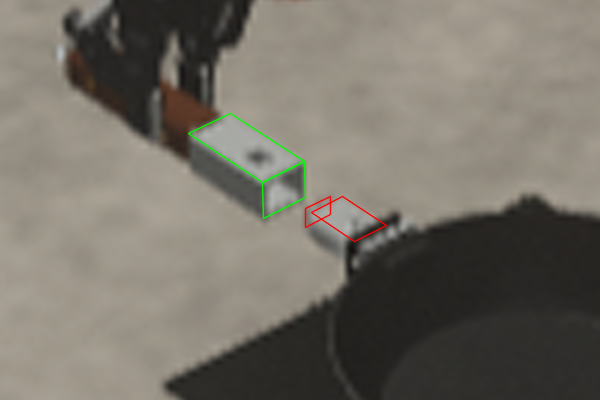

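The handle overlay matches; the stub overlay looks a pixel or two off. Zoom in to refine.

```bash
cat > ov.py <<'E'
from h import *
def overlay(n,tag,tip,head,S=14,out=None,c0=(0,0,0),W=780,H=560,both=True):
    ci=cam(n); c,Rc,t=ci; im=np.load(tag)['im']
    e=np.array([np.cos(np.radians(head)),np.sin(np.radians(head)),0]); l=np.array([-e[1],e[0],0]); up=np.array([0,0,1.])
    def pr(X):
        q=Rc@X+t; return np.array([c['fx']*q[0]/q[2]+c['cx'],c['fy']*q[1]/q[2]+c['cy']])
    q0=pr(tip-.025*e); h,w=int(H/S/2),int(W/S/2) if not both else int(W/S/4); u0,v0=int(q0[0])-w,int(q0[1])-h
    crop=im[v0:v0+2*h,u0:u0+2*w]; big=cv2.resize(crop,None,fx=S,fy=S,interpolation=cv2.INTER_CUBIC); raw=big.copy()
    def ln(a,b,col=(255,0,0)): cv2.line(big,*[tuple(int(k) for k in np.round((pr(x)-[u0,v0]+.5)*S-.5)) for x in(a,b)],col,1,cv2.LINE_AA)
    def rect(x,hw,hh,col=(255,0,0)):
        P=[tip+x*e+a*hw*l+b*hh*up for a,b in((1,1),(1,-1),(-1,-1),(-1,1))]
        for i in range(4): ln(P[i],P[(i+1)%4],col)
        return P
    A=rect(0,.0095,.0065);B=rect(-.008,.012,.009);C=rect(-.0455,.012,.009);D=rect(-.0455,.019,.016,(0,255,255))
    for i in range(4): ln(A[i],B[i]);ln(B[i],C[i])
    save(out,np.hstack([raw,big]))
E
python3 - <<'E'
from ov import *
tip=np.array([.5508,-.0076,.044])
overlay('scene','scene4.npz',tip,87.5,out='o5a.png'); overlay('side','side4.npz',tip,87.5,out='o5b.png')
E
```

```text
(no output)
```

View pics/o5a.png

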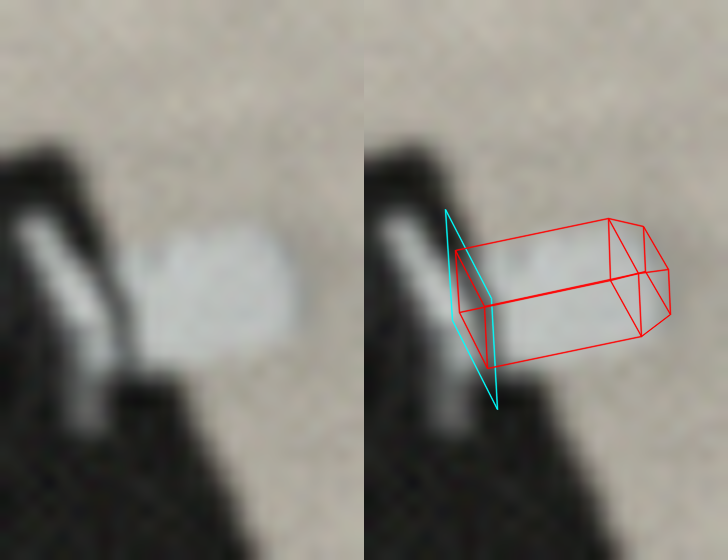

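View pics/o5b.png

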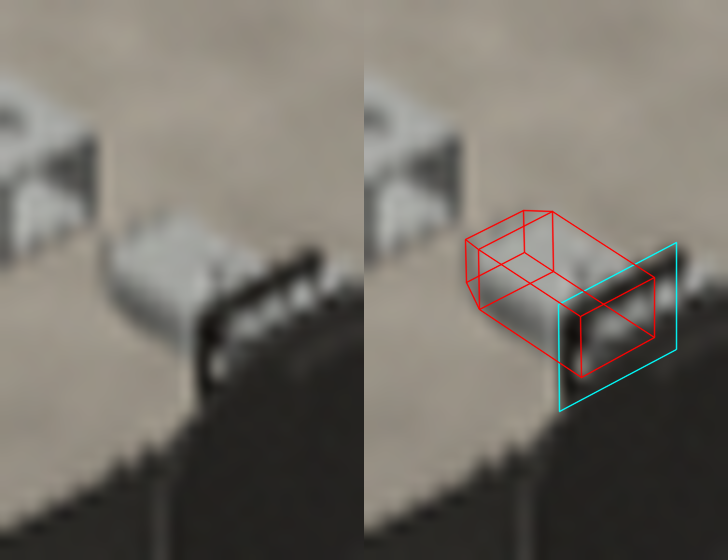

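```bash
cat > ov2.py <<'E'
from h import *
from scipy.optimize import least_squares
def pr(ci,X):
    c,Rc,t=ci; q=X@Rc.T+t; return np.c_[c['fx']*q[:,0]/q[:,2]+c['cx'],c['fy']*q[:,1]/q[:,2]+c['cy']]
def hull_mask(ci,pts,box,S=8):
    u0,v0,u1,v1=box; p=(pr(ci,pts)-[u0,v0]+.5)*S-.5
    m=np.zeros(((v1-v0)*S,(u1-u0)*S),np.uint8); cv2.fillConvexPoly(m,cv2.convexHull(np.round(p).astype(np.int32)),255)
    return cv2.GaussianBlur(cv2.resize(m,(u1-u0,v1-v0),interpolation=cv2.INTER_AREA).astype(np.float32)/255,(0,0),.6)
def frame(head):
    e=np.array([np.cos(np.radians(head)),np.sin(np.radians(head)),0]); return e,np.array([-e[1],e[0],0]),np.array([0,0,1.])
def boxpts(o,e,l,up,secs): return np.array([o+x*e+a*w*l+b*h*up for x,w,h in secs for a in(1,-1) for b in(1,-1)])
E
python3 - <<'E'
from ov2 import *
s=st(); R=np.array(s['tool_rot']); p=np.array(s['position'])
head=87.46; e,l,up=frame(head); mo=p-.1057*e; mo[2]=.0437
for n in['scene','side']:
    ci=cam(n); im=np.load(n+'4.npz')['im']; S=14
    pts=boxpts(mo,e,l,up,[(0,.016,.013),(.068,.016,.013)]); q=pr(ci,pts); c=q.mean(0).astype(int); u0,v0=c[0]-13,c[1]-19
    big=cv2.resize(im[v0:v0+38,u0:u0+26],None,fx=S,fy=S,interpolation=cv2.INTER_CUBIC); raw=big.copy()
    qq=np.round((q-[u0,v0]+.5)*S-.5).astype(int)
    for i in range(8):
        for j in range(i):
            if bin(i^j).count('1')==1: cv2.line(big,tuple(map(int,qq[i])),tuple(map(int,qq[j])),(255,0,0),1,cv2.LINE_AA)
    save('o6'+n+'.png',np.hstack([raw,big]))
E
```

```text
t 6.3 p [0.5564 0.1284 0.0367] f [-0.53 -0.49 -1.56] tq [ 0.   -0.   -0.04] w 0.0286
```

View pics/o6scene.png

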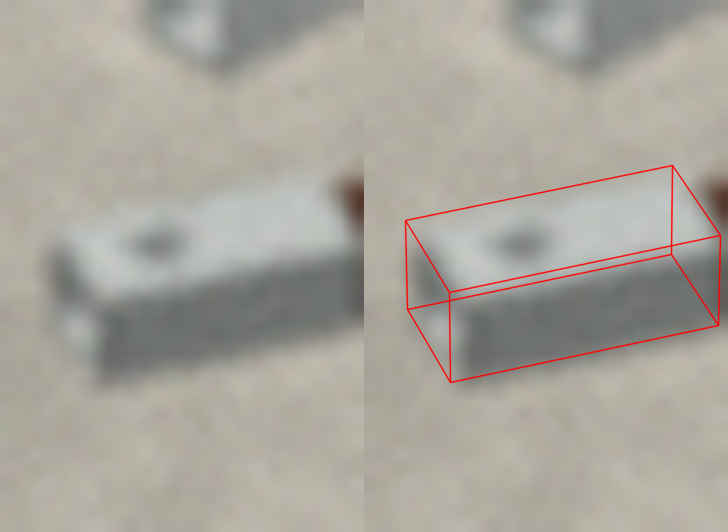

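View pics/o6side.png

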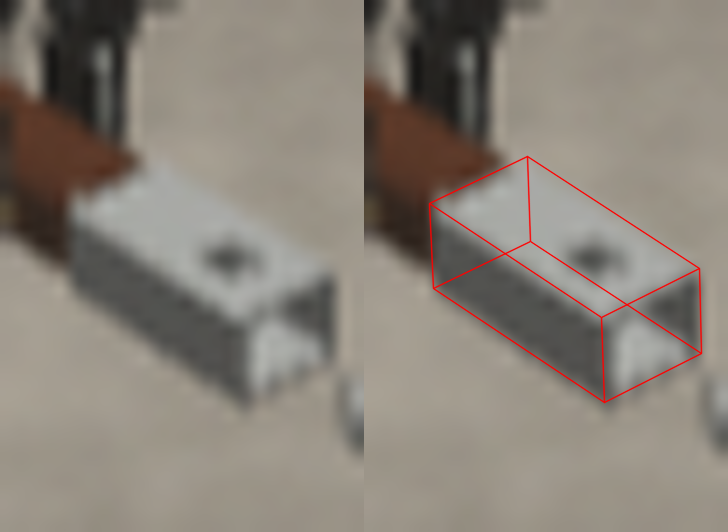

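Handle held level and centred. The stub is seen ~0.5 mm further to +x than assumed, so I nudge sideways 0.7 mm and up 0.3 mm, then advance to just short of the tip.

>>> {"fn": "jog_arm", "kwargs": {"plan": [[[0,0.018,-0.008,0,0,0],[-0.2,0,0,0,0,0],[-0.2,0,0,0,0,0],[-0.1,0,0,0,0,0],[-0.05,0,0,0,0,0],[0,0,0,0,0,0],[0,0,0,0,0,0]]]}}

```text
time_s: 7.0
position: [0.5564, 0.1058, 0.0373]
tool_rot: [[0.043, 0.999, -0.0], [0.999, -0.043, 0.0], [0.0, -0.0, -1.0]]
ft_force: [0.2, 0.5, -2.6]
grip_width: 0.0289
```

Run:
```python
from h import *
s=st()
for n in['scene','side']:
    im,d=vision.get_image(n); np.savez(n+'7.npz',im=im,d=d,P=cloud(n,d))
    q=(252,195) if n=='scene' else (255,200)
    save('o7'+n+'.png',cv2.resize(im[q[1]-25:q[1]+25,q[0]-35:q[0]+35],None,fx=11,fy=11,interpolation=cv2.INTER_CUBIC))
st()
```

```text
t 7.0 p [0.5564 0.1058 0.0373] f [ 0.18  0.47 -2.56] tq [ 0.01  0.01 -0.05] w 0.0289
t 7.1 p [0.5564 0.1059 0.0372] f [-0.34  0.55 -1.78] tq [ 0.05 -0.03  0.07] w 0.0288
```

View pics/o7scene.png

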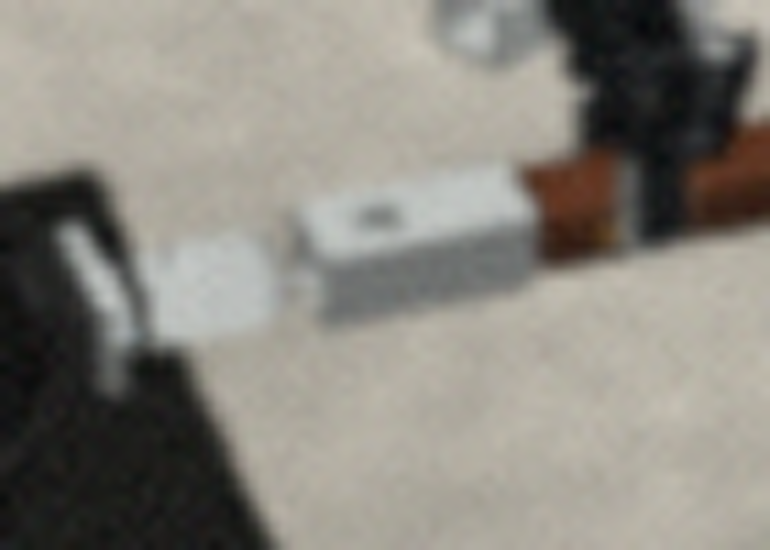

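View pics/o7side.png

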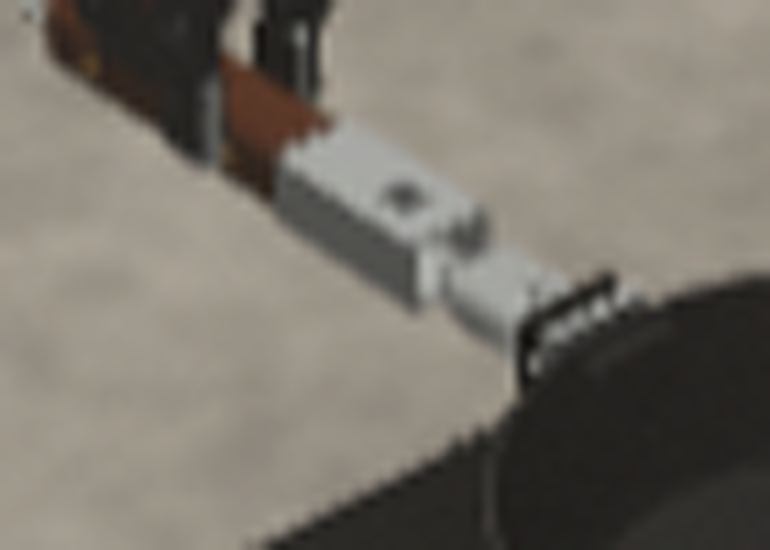

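Both views show the stub lined up with the mouth within about 1 mm. Start entering, checking force often.

>>> {"fn": "jog_arm", "kwargs": {"plan": [[[-0.05,0.01,0,0,0,0],[-0.05,0,0,0,0,0],[-0.05,0,0,0,0,0],[-0.05,0,0,0,0,0],[-0.05,0,0,0,0,0]]]}}

```text
time_s: 7.6
position: [0.5564, 0.0956, 0.0372]
tool_rot: [[0.043, 0.999, -0.0], [0.999, -0.043, -0.0], [-0.0, -0.0, -1.0]]
ft_force: [0.4, -0.1, -2.1]
grip_width: 0.0287
```

>>> {"fn": "jog_arm", "kwargs": {"plan": [[[-0.05,0,0,0,0,0],[-0.05,0,0,0,0,0],[0,0,0,0,0,0]]]}}

```text
time_s: 7.9
position: [0.5562, 0.0915, 0.0372]
tool_rot: [[0.044, 0.999, -0.0], [0.999, -0.044, -0.0], [-0.0, -0.0, -1.0]]
ft_force: [-0.9, 0.1, -2.5]
grip_width: 0.029
```

>>> {"fn": "jog_arm", "kwargs": {"plan": [[[-0.05,0,0,0,0,0],[-0.05,0,0,0,0,0],[-0.05,0,0,0,0,0],[0,0,0,0,0,0]]]}}

```text
time_s: 8.3
position: [0.5559, 0.0855, 0.0372]
tool_rot: [[0.044, 0.999, -0.0], [0.999, -0.044, -0.0], [-0.0, -0.0, -1.0]]
ft_force: [-0.2, 0.8, -2.2]
grip_width: 0.0287
```

>>> {"fn": "jog_arm", "kwargs": {"plan": [[[-0.05,0,0,0,0,0],[-0.05,0,0,0,0,0],[0,0,0,0,0,0]]]}}

```text
time_s: 8.6
position: [0.5558, 0.0815, 0.0372]
tool_rot: [[0.044, 0.999, -0.0], [0.999, -0.044, -0.0], [-0.0, -0.0, -1.0]]
ft_force: [-1.5, 0.2, -2.3]
grip_width: 0.0287
```

Run:
```python
from h import *
s=st()
for n in['scene','side']:
    im,d=vision.get_image(n); np.savez(n+'8.npz',im=im,d=d,P=cloud(n,d))
    q=(252,195) if n=='scene' else (255,200)
    save('o8'+n+'.png',cv2.resize(im[q[1]-25:q[1]+25,q[0]-35:q[0]+35],None,fx=11,fy=11,interpolation=cv2.INTER_CUBIC))
```

```text
t 8.6 p [0.5558 0.0815 0.0372] f [-1.45  0.15 -2.27] tq [ 0.03  0.1  -0.11] w 0.0287
```

View pics/o8side.png

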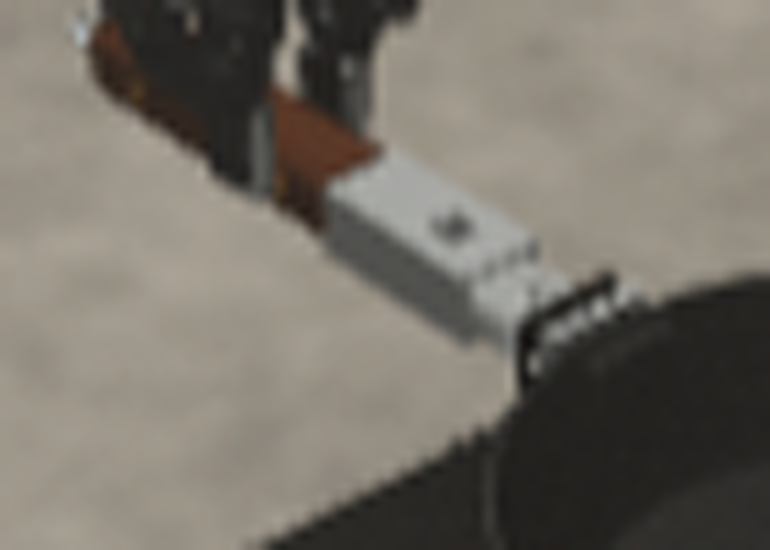

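View pics/o8scene.png

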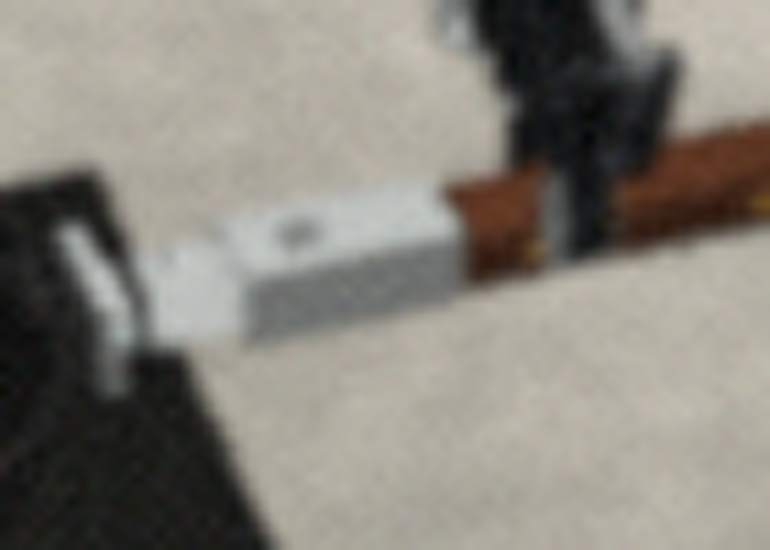

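>>> {"fn": "jog_arm", "kwargs": {"plan": [[[-0.05,-0.006,0,0,0,0],[-0.05,0,0,0,0,0],[-0.05,0,0,0,0,0],[0,0,0,0,0,0]]]}}

```text
time_s: 9.1
position: [0.5554, 0.0755, 0.0373]
tool_rot: [[0.044, 0.999, 0.0], [0.999, -0.044, -0.0], [-0.0, 0.0, -1.0]]
ft_force: [-0.5, -0.1, -2.0]
grip_width: 0.029
```

>>> {"fn": "jog_arm", "kwargs": {"plan": [[[-0.03,0,0,0,0,0],[-0.03,0,0,0,0,0],[0,0,0,0,0,0]]]}}

```text
time_s: 9.4
position: [0.5552, 0.0733, 0.0372]
tool_rot: [[0.044, 0.999, 0.0], [0.999, -0.044, -0.0], [-0.0, 0.0, -1.0]]
ft_force: [0.4, -0.1, -2.1]
grip_width: 0.0283
```

>>> {"fn": "jog_arm", "kwargs": {"plan": [[[-0.03,0,0,0,0,0],[-0.03,0,0,0,0,0],[0,0,0,0,0,0]]]}}

```text
time_s: 9.7
position: [0.5552, 0.071, 0.0374]
tool_rot: [[0.043, 0.999, 0.0], [0.999, -0.043, 0.0], [0.0, 0.0, -1.0]]
ft_force: [-0.3, 0.9, -0.5]
grip_width: 0.029
```

>>> {"fn": "jog_arm", "kwargs": {"plan": [[[-0.03,0,0,0,0,0],[-0.03,0,0,0,0,0],[0,0,0,0,0,0]]]}}

```text
time_s: 10.0
position: [0.5551, 0.0685, 0.0374]
tool_rot: [[0.043, 0.999, 0.0], [0.999, -0.043, -0.0], [-0.0, 0.0, -1.0]]
ft_force: [-0.4, 2.7, 0.3]
grip_width: 0.0287
```

>>> {"fn": "jog_arm", "kwargs": {"plan": [[[-0.03,0,0,0,0,0],[-0.03,0,0,0,0,0],[0,0,0,0,0,0]]]}}

```text
time_s: 10.3
position: [0.5549, 0.0661, 0.0373]
tool_rot: [[0.043, 0.999, 0.0], [0.999, -0.043, -0.0], [-0.0, 0.0, -1.0]]
ft_force: [0.1, 3.1, 1.2]
grip_width: 0.0285
```

>>> {"fn": "jog_arm", "kwargs": {"plan": [[[-0.03,0,0,0,0,0],[-0.03,0,0,0,0,0],[0,0,0,0,0,0]]]}}

```text
time_s: 10.6
position: [0.5549, 0.0632, 0.0373]
tool_rot: [[0.043, 0.999, 0.0], [0.999, -0.043, -0.001], [-0.001, 0.0, -1.0]]
ft_force: [0.1, -0.0, 0.9]
grip_width: 0.0288
```

>>> {"fn": "jog_arm", "kwargs": {"plan": [[[-0.04,0,0,0,0,0],[-0.04,0,0,0,0,0],[-0.04,0,0,0,0,0],[-0.04,0,0,0,0,0],[0,0,0,0,0,0]]]}}

```text
time_s: 11.1
position: [0.5545, 0.057, 0.0373]
tool_rot: [[0.044, 0.999, -0.0], [0.999, -0.044, -0.0], [-0.0, 0.0, -1.0]]
ft_force: [-0.0, -2.0, 1.8]
grip_width: 0.0284
```

>>> {"fn": "jog_arm", "kwargs": {"plan": [[[-0.025,0,0,0,0,0],[-0.025,0,0,0,0,0],[0,0,0,0,0,0]]]}}

```text
time_s: 11.4
position: [0.5544, 0.0553, 0.0373]
tool_rot: [[0.043, 0.999, 0.0], [0.999, -0.043, -0.0], [-0.0, 0.0, -1.0]]
ft_force: [0.1, -0.2, 2.3]
grip_width: 0.0289
```

Run:
```python
from h import *
s=st()
for n in['side']:
    im,d=vision.get_image(n); np.savez(n+'9.npz',im=im,d=d,P=cloud(n,d))
    q=(252,195) if n=='scene' else (255,200)
    save('o9'+n+'.png',cv2.resize(im[q[1]-25:q[1]+25,q[0]-35:q[0]+35],None,fx=11,fy=11,interpolation=cv2.INTER_CUBIC))
```

```text
t 11.4 p [0.5544 0.0553 0.0373] f [ 0.11 -0.18  2.31] tq [-0.32  0.01 -0.04] w 0.0289
```

View pics/o9side.png

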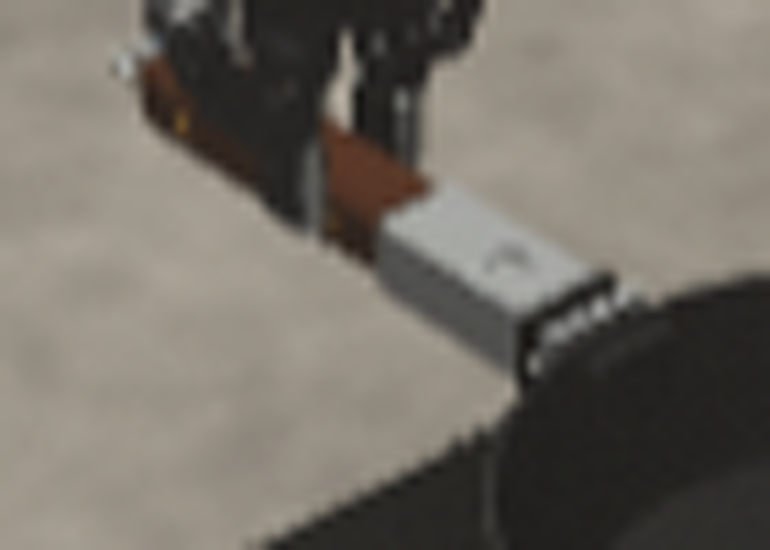

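The mouth is right in front of the ring and the button is already partly visible in the hole. From here I go in sub-millimetre steps.

>>> {"fn": "jog_arm", "kwargs": {"plan": [[[-0.025,0,0,0,0,0],[0,0,0,0,0,0]]]}}

```text
time_s: 11.65
position: [0.5544, 0.0543, 0.0373]
tool_rot: [[0.043, 0.999, 0.0], [0.999, -0.043, -0.0], [-0.0, 0.0, -1.0]]
ft_force: [1.0, 0.0, 2.5]
grip_width: 0.0285
```

>>> {"fn": "jog_arm", "kwargs": {"plan": [[[-0.025,0,0,0,0,0],[0,0,0,0,0,0]]]}}

```text
time_s: 11.85
position: [0.5544, 0.0533, 0.0373]
tool_rot: [[0.043, 0.999, 0.0], [0.999, -0.043, -0.0], [-0.0, 0.0, -1.0]]
ft_force: [-0.1, 0.2, 1.5]
grip_width: 0.029
```

>>> {"fn": "jog_arm", "kwargs": {"plan": [[[-0.025,0,0,0,0,0],[0,0,0,0,0,0]]]}}

```text
time_s: 12.05
position: [0.5543, 0.0523, 0.0373]
tool_rot: [[0.043, 0.999, 0.0], [0.999, -0.043, -0.0], [-0.0, 0.0, -1.0]]
ft_force: [-0.1, -1.2, 2.3]
grip_width: 0.0284
```

>>> {"fn": "jog_arm", "kwargs": {"plan": [[[-0.02,0,0,0,0,0],[0,0,0,0,0,0]]]}}

```text
time_s: 12.25
position: [0.5543, 0.0515, 0.0373]
tool_rot: [[0.043, 0.999, 0.0], [0.999, -0.043, -0.0], [-0.0, 0.0, -1.0]]
ft_force: [0.6, 0.4, 1.8]
grip_width: 0.0288
```

>>> {"fn": "jog_arm", "kwargs": {"plan": [[[-0.02,0,0,0,0,0],[0,0,0,0,0,0]]]}}

```text
time_s: 12.45
position: [0.5542, 0.0514, 0.0373]
tool_rot: [[0.043, 0.999, 0.0], [0.999, -0.043, 0.001], [0.001, 0.0, -1.0]]
ft_force: [1.0, 4.8, 3.7]
grip_width: 0.0288
```

>>> {"fn": "jog_arm", "kwargs": {"plan": [[[-0.02,0,0,0,0,0],[0,0,0,0,0,0]]]}}

```text
time_s: 12.65
position: [0.5542, 0.0509, 0.0374]
tool_rot: [[0.043, 0.999, 0.0], [0.999, -0.043, 0.002], [0.002, 0.0, -1.0]]
ft_force: [0.8, 7.1, 2.8]
grip_width: 0.0287
```

>>> {"fn": "jog_arm", "kwargs": {"plan": [[[-0.02,0,0,0,0,0],[0,0,0,0,0,0]]]}}

```text
time_s: 12.85
position: [0.5542, 0.0503, 0.0374]
tool_rot: [[0.043, 0.999, 0.0], [0.999, -0.043, 0.002], [0.002, 0.0, -1.0]]
ft_force: [0.0, 6.9, 3.9]
grip_width: 0.0286
```

>>> {"fn": "jog_arm", "kwargs": {"plan": [[[-0.02,0,0,0,0,0],[0,0,0,0,0,0]]]}}

```text
time_s: 13.05
position: [0.5541, 0.0497, 0.0374]
tool_rot: [[0.043, 0.999, 0.0], [0.999, -0.043, 0.002], [0.002, 0.0, -1.0]]
ft_force: [1.4, 9.2, 4.3]
grip_width: 0.0288
```

>>> {"fn": "jog_arm", "kwargs": {"plan": [[[-0.02,0,0,0,0,0],[0,0,0,0,0,0]]]}}

```text
time_s: 13.25
position: [0.5541, 0.0491, 0.0374]
tool_rot: [[0.043, 0.999, 0.0], [0.999, -0.043, 0.002], [0.002, 0.0, -1.0]]
ft_force: [-0.3, 10.7, 4.2]
grip_width: 0.0289
```

>>> {"fn": "jog_arm", "kwargs": {"plan": [[[-0.018,0,0,0,0,0],[0,0,0,0,0,0]]]}}

```text
time_s: 13.45
position: [0.5541, 0.0486, 0.0374]
tool_rot: [[0.043, 0.999, 0.0], [0.999, -0.043, 0.003], [0.003, 0.0, -1.0]]
ft_force: [1.1, 10.9, 4.0]
grip_width: 0.0291
```

>>> {"fn": "jog_arm", "kwargs": {"plan": [[[-0.018,0,0,0,0,0],[0,0,0,0,0,0]]]}}

```text
time_s: 13.65
position: [0.5541, 0.048, 0.0375]
tool_rot: [[0.043, 0.999, 0.001], [0.999, -0.043, 0.003], [0.003, 0.001, -1.0]]
ft_force: [0.7, 12.0, 4.3]
grip_width: 0.0287
```

>>> {"fn": "jog_arm", "kwargs": {"plan": [[[-0.018,0,0,0,0,0],[0,0,0,0,0,0]]]}}

```text
time_s: 13.85
position: [0.554, 0.0473, 0.0374]
tool_rot: [[0.043, 0.999, 0.0], [0.999, -0.043, 0.003], [0.003, 0.0, -1.0]]
ft_force: [1.1, 12.3, 3.8]
grip_width: 0.0287
```

>>> {"fn": "jog_arm", "kwargs": {"plan": [[[-0.012,0,0,0,0,0],[0,0,0,0,0,0]]]}}

```text
time_s: 14.05
position: [0.554, 0.0472, 0.0374]
tool_rot: [[0.043, 0.999, 0.001], [0.999, -0.043, 0.004], [0.004, 0.0, -1.0]]
ft_force: [1.7, 14.6, 3.2]
grip_width: 0.0287
```

>>> {"fn": "jog_arm", "kwargs": {"plan": [[[-0.012,0,0,0,0,0],[0,0,0,0,0,0]]]}}

```text
time_s: 14.25
position: [0.554, 0.0468, 0.0374]
tool_rot: [[0.043, 0.999, 0.001], [0.999, -0.043, 0.004], [0.004, 0.0, -1.0]]
ft_force: [1.1, 16.0, 3.4]
grip_width: 0.0287
```

>>> {"fn": "jog_arm", "kwargs": {"plan": [[[-0.008,0,0,0,0,0],[0,0,0,0,0,0]]]}}

```text
time_s: 14.45
position: [0.554, 0.0466, 0.0374]
tool_rot: [[0.043, 0.999, 0.001], [0.999, -0.043, 0.004], [0.004, 0.0, -1.0]]
ft_force: [1.1, 14.4, 3.7]
grip_width: 0.0289
```

Run:
```python
from h import *
for i in range(3):
    s=st(); im,d=vision.get_image('side')
st(); save('o10.png',cv2.resize(im[175:225,220:290],None,fx=11,fy=11,interpolation=cv2.INTER_CUBIC))
```

```text
t 14.45 p [0.554  0.0466 0.0374] f [ 1.11 14.43  3.66] tq [ 2.07 -0.17  0.1 ] w 0.0289
t 14.5 p [0.554  0.0466 0.0374] f [ 1.76 15.37  3.9 ] tq [ 2.05 -0.2   0.13] w 0.0289
t 14.55 p [0.5539 0.0466 0.0374] f [ 1.2  15.55  3.05] tq [ 2.09 -0.2   0.08] w 0.0287
t 14.6 p [0.554  0.0466 0.0374] f [ 1.46 15.63  4.98] tq [ 2.09 -0.21  0.13] w 0.0288
```

View pics/o10.png

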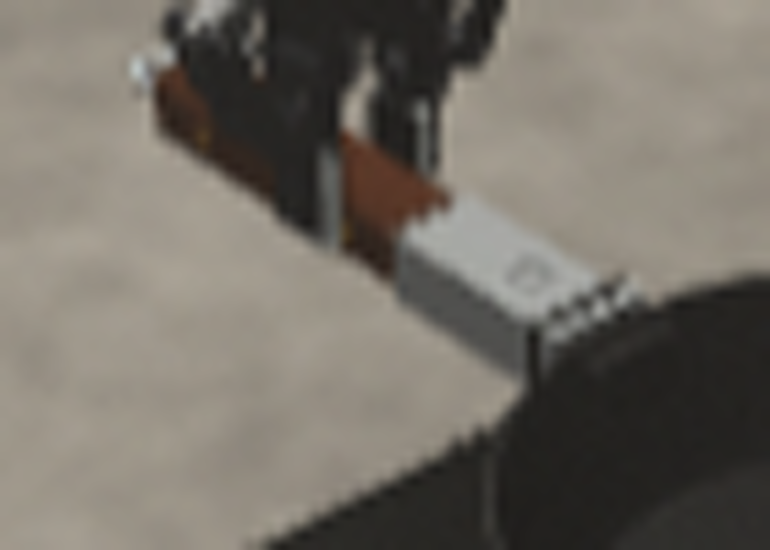

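>>> {"fn": "jog_arm", "kwargs": {"plan": [[[-0.008,0,0,0,0,0],[0,0,0,0,0,0]]]}}

```text
time_s: 14.8
position: [0.5539, 0.0463, 0.0374]
tool_rot: [[0.043, 0.999, 0.001], [0.999, -0.043, 0.004], [0.004, 0.0, -1.0]]
ft_force: [1.2, 16.1, 3.6]
grip_width: 0.0286
```

>>> {"fn": "jog_arm", "kwargs": {"plan": [[[-0.008,0,0,0,0,0],[0,0,0,0,0,0]]]}}

```text
time_s: 15.0
position: [0.5539, 0.0461, 0.0374]
tool_rot: [[0.043, 0.999, 0.001], [0.999, -0.043, 0.004], [0.004, 0.0, -1.0]]
ft_force: [1.4, 16.9, 4.4]
grip_width: 0.0287
```

>>> {"fn": "jog_arm", "kwargs": {"plan": [[[-0.008,0,0,0,0,0],[0,0,0,0,0,0]]]}}

```text
time_s: 15.2
position: [0.5539, 0.0459, 0.0374]
tool_rot: [[0.043, 0.999, 0.001], [0.999, -0.043, 0.004], [0.004, 0.001, -1.0]]
ft_force: [0.4, 17.1, 3.7]
grip_width: 0.0283
```

Run:
```python
from h import *
for i in range(3):
    s=st(); im,d=vision.get_image('scene')
st(); save('o11.png',cv2.resize(im[170:220,200:270],None,fx=11,fy=11,interpolation=cv2.INTER_CUBIC))
```

```text
t 15.2 p [0.5539 0.0459 0.0374] f [ 0.43 17.15  3.67] tq [ 2.29 -0.25  0.1 ] w 0.0283
t 15.25 p [0.5539 0.0459 0.0374] f [ 1.8  16.4   4.35] tq [ 2.31 -0.26  0.08] w 0.0284
t 15.3 p [0.5539 0.0459 0.0374] f [ 1.68 16.33  4.67] tq [ 2.27 -0.25  0.09] w 0.0286
t 15.35 p [0.5539 0.0459 0.0374] f [ 1.61 16.34  2.83] tq [ 2.34 -0.26  0.17] w 0.0289
```

View pics/o11.png

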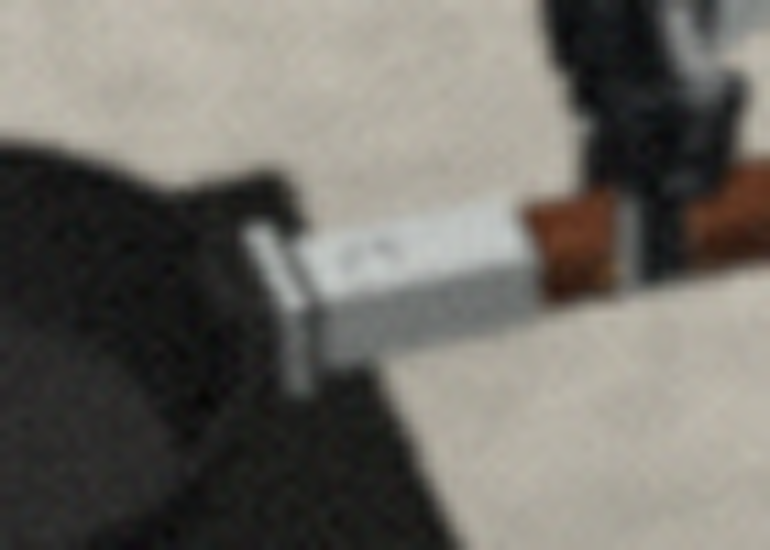

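>>> {"fn": "jog_arm", "kwargs": {"plan": [[[-0.008,0,0,0,0,0],[0,0,0,0,0,0]]]}}

```text
time_s: 15.55
position: [0.5539, 0.0456, 0.0374]
tool_rot: [[0.043, 0.999, 0.001], [0.999, -0.043, 0.004], [0.004, 0.001, -1.0]]
ft_force: [1.8, 17.7, 4.1]
grip_width: 0.0286
```

>>> {"fn": "jog_arm", "kwargs": {"plan": [[[-0.008,0,0,0,0,0],[0,0,0,0,0,0]]]}}

```text
time_s: 15.75
position: [0.5539, 0.0455, 0.0374]
tool_rot: [[0.043, 0.999, 0.001], [0.999, -0.043, 0.005], [0.005, 0.001, -1.0]]
ft_force: [2.0, 19.6, 4.8]
grip_width: 0.0288
```

Run:
```python
from h import *
F=[];
for i in range(5):
    im,d=vision.get_image('side'); s=env.observe(); F.append(np.r_[s['ft_force'],s['wrist_torque'],s['position']])
print(np.round(np.mean(F,0),4),s['time_s'])
save('o12.png',cv2.resize(im[175:225,220:290],None,fx=11,fy=11,interpolation=cv2.INTER_CUBIC))
im,d=vision.get_image('scene'); save('o12s.png',cv2.resize(im[170:220,200:270],None,fx=11,fy=11,interpolation=cv2.INTER_CUBIC))
```

```text
[ 1.4953 18.0505  3.9361  2.5076 -0.2218  0.1066  0.5539  0.0455  0.0374] 16.0
```

View pics/o12.png

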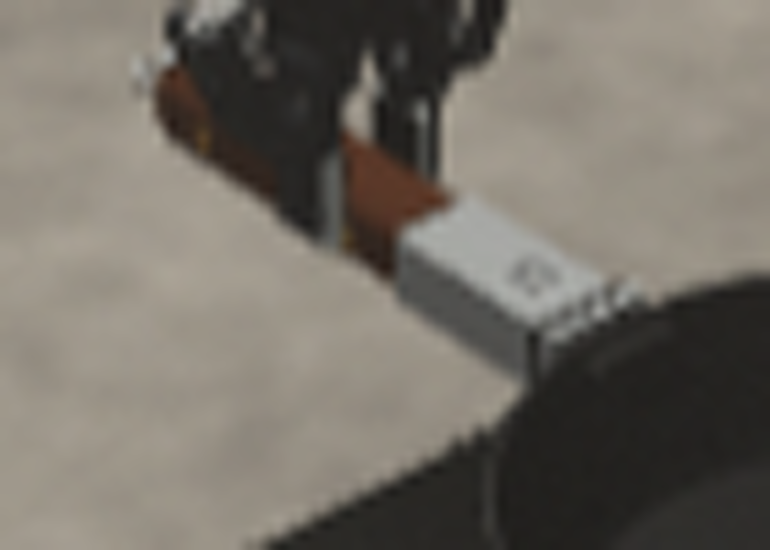

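View pics/o12s.png

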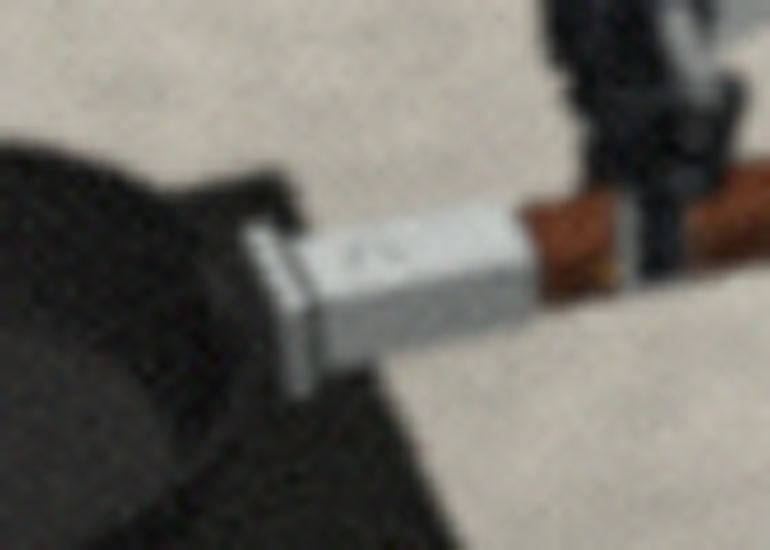

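At 18 N the ring should be almost fully compressed, and the vertical force is no clear sign of a pop. I won't push harder. Easing back gradually should tell: if locked, the button holds the handle and the force drops abruptly near home.

>>> {"fn": "jog_arm", "kwargs": {"plan": [[[0.02,0,0,0,0,0],[0,0,0,0,0,0]]]}}

```text
time_s: 16.25
position: [0.5539, 0.0461, 0.0374]
tool_rot: [[0.043, 0.999, 0.001], [0.999, -0.043, 0.004], [0.004, 0.0, -1.0]]
ft_force: [1.3, 16.6, 3.7]
grip_width: 0.0288
```

>>> {"fn": "jog_arm", "kwargs": {"plan": [[[0.02,0,0,0,0,0],[0,0,0,0,0,0]]]}}

```text
time_s: 16.45
position: [0.5539, 0.0467, 0.0374]
tool_rot: [[0.043, 0.999, 0.001], [0.999, -0.043, 0.004], [0.004, 0.0, -1.0]]
ft_force: [1.6, 14.4, 4.5]
grip_width: 0.0287
```

>>> {"fn": "jog_arm", "kwargs": {"plan": [[[0.02,0,0,0,0,0],[0,0,0,0,0,0]]]}}

```text
time_s: 16.65
position: [0.554, 0.0472, 0.0374]
tool_rot: [[0.043, 0.999, 0.001], [0.999, -0.043, 0.003], [0.003, 0.0, -1.0]]
ft_force: [1.5, 14.7, 2.6]
grip_width: 0.0287
```

>>> {"fn": "jog_arm", "kwargs": {"plan": [[[0.02,0,0,0,0,0],[0,0,0,0,0,0]]]}}

```text
time_s: 16.85
position: [0.554, 0.0474, 0.0374]
tool_rot: [[0.043, 0.999, 0.0], [0.999, -0.043, 0.002], [0.002, 0.0, -1.0]]
ft_force: [0.8, 10.3, 3.5]
grip_width: 0.029
```

>>> {"fn": "jog_arm", "kwargs": {"plan": [[[0.02,0,0,0,0,0],[0,0,0,0,0,0]]]}}

```text
time_s: 17.05
position: [0.554, 0.0475, 0.0374]
tool_rot: [[0.043, 0.999, 0.0], [0.999, -0.043, 0.001], [0.001, 0.0, -1.0]]
ft_force: [0.4, 5.9, 3.4]
grip_width: 0.0289
```

>>> {"fn": "jog_arm", "kwargs": {"plan": [[[0.02,0,0,0,0,0],[0,0,0,0,0,0]]]}}

```text
time_s: 17.25
position: [0.5541, 0.0476, 0.0373]
tool_rot: [[0.043, 0.999, 0.0], [0.999, -0.043, 0.0], [0.0, 0.0, -1.0]]
ft_force: [-0.3, 3.1, 2.9]
grip_width: 0.0286
```

>>> {"fn": "jog_arm", "kwargs": {"plan": [[[0.02,0,0,0,0,0],[0,0,0,0,0,0]]]}}

```text
time_s: 17.45
position: [0.5541, 0.0477, 0.0373]
tool_rot: [[0.043, 0.999, -0.0], [0.999, -0.043, -0.001], [-0.001, -0.0, -1.0]]
ft_force: [-0.4, -1.0, 3.0]
grip_width: 0.0289
```

Locked: the handle stays at y≈0.0476 while the force falls from 14 N to −1 N, instead of following the ring out. A light tug confirms it, then I unload.

>>> {"fn": "jog_arm", "kwargs": {"plan": [[[0.02,0,0,0,0,0],[0,0,0,0,0,0]]]}}

```text
time_s: 17.65
position: [0.5542, 0.0479, 0.0373]
tool_rot: [[0.044, 0.999, -0.0], [0.999, -0.044, -0.002], [-0.002, -0.0, -1.0]]
ft_force: [-1.7, -5.8, 3.4]
grip_width: 0.0288
```

>>> {"fn": "jog_arm", "kwargs": {"plan": [[[-0.023,0,-0.012,0,0,0],[0,0,0,0,0,0]]]}}

```text
time_s: 17.85
position: [0.5541, 0.0478, 0.0376]
tool_rot: [[0.044, 0.999, -0.0], [0.999, -0.044, -0.0], [-0.0, -0.0, -1.0]]
ft_force: [-0.0, -2.0, 1.3]
grip_width: 0.0286
```

Run:
```python
from h import *
F=[]
for i in range(4):
    im,d=vision.get_image('side'); s=env.observe(); F.append(np.r_[s['ft_force'],s['wrist_torque'],s['position']])
print(np.round(np.mean(F,0),4),s['time_s'])
save('o13.png',cv2.resize(im[175:225,220:290],None,fx=11,fy=11,interpolation=cv2.INTER_CUBIC))
```

```text
[-0.9346 -3.2558  2.1289 -0.671   0.0795  0.0352  0.5541  0.0478  0.0376] 18.05
```

View pics/o13.png

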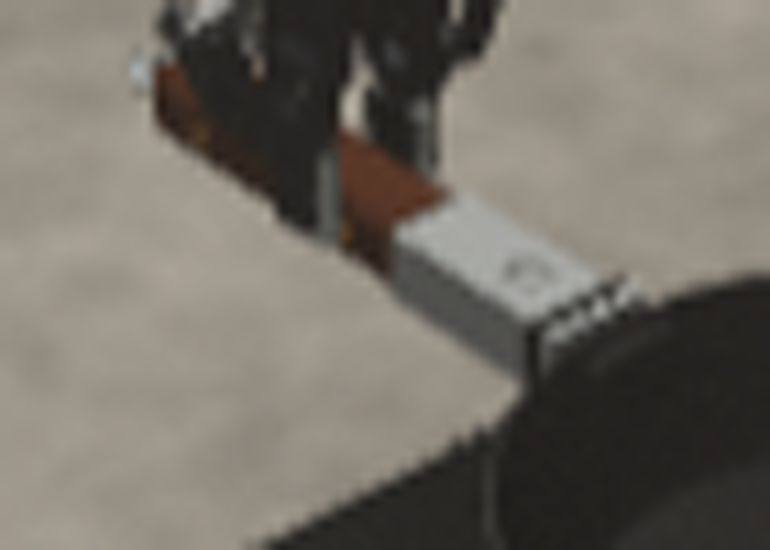

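>>> {"fn": "jog_arm", "kwargs": {"plan": [[[-0.015,0,-0.015,0,0,0],[0,0,0,0,0,0],[0,0,0,0,0,0]]]}}

```text
time_s: 18.35
position: [0.554, 0.0478, 0.0381]
tool_rot: [[0.043, 0.999, -0.0], [0.999, -0.043, 0.0], [0.0, -0.0, -1.0]]
ft_force: [-0.0, -0.7, -0.5]
grip_width: 0.029
```

Run:
```python
from h import *
F=[]
for i in range(4):
    im,d=vision.get_image('side'); s=env.observe(); F.append(np.r_[s['ft_force'],s['wrist_torque'],s['position']])
print(np.round(np.mean(F,0),4),s['time_s'])
```

```text
[ 0.3303  0.8177 -1.189   0.1898 -0.1099  0.0983  0.554   0.0477  0.0382] 18.55
```

Now nearly unloaded. Open gently, then retreat straight up.

>>> {"fn": "jog_arm", "kwargs": {"plan": [[[0,0,0,0,0,0],[0,0,0,0,0,0],[0,0,0,0,0,0],[0,0,0,0,0,0],[0,0,0,0,0,0],[0,0,0,0,0,0],[0,0,0,0,0,0]]], "grip": 0.7}}

```text
time_s: 19.25
position: [0.5541, 0.0475, 0.0383]
tool_rot: [[0.043, 0.999, -0.0], [0.999, -0.043, -0.0], [-0.0, -0.0, -1.0]]
ft_force: [-0.9, -1.2, -0.4]
grip_width: 0.0724
```

>>> {"fn": "jog_arm", "kwargs": {"plan": [[[0,0,-0.3,0,0,0],[0,0,-0.5,0,0,0],[0,0,-0.8,0,0,0],[0,0,-0.8,0,0,0],[0,0,-0.8,0,0,0],[0,0,-0.8,0,0,0],[0,0,-0.5,0,0,0],[0,0,0,0,0,0],[0,0,0,0,0,0]]]}}

```text
time_s: 20.15
position: [0.5538, 0.0475, 0.2186]
tool_rot: [[0.043, 0.999, 0.0], [0.999, -0.043, -0.0], [-0.0, 0.0, -1.0]]
ft_force: [-0.1, 0.1, -0.3]
grip_width: 0.0723
```

Run:
```python
from h import *
s=st()
for n in['scene','side','wrist']:
    ci=cam(n); im,d=vision.get_image(n); P=cloud(n,d,ci); np.savez(n+'14.npz',im=im,d=d,P=P)
    save('o14'+n+'.png',im if n=='wrist' else cv2.resize(im[160:250,140:280] if n=='scene' else im[170:260,220:360],None,fx=5.5,fy=5.5,interpolation=cv2.INTER_CUBIC))
```

```text
t 20.15 p [0.5538 0.0475 0.2186] f [-0.14  0.06 -0.32] tq [ 0.02 -0.02  0.01] w 0.0723
```

View pics/o14wrist.png

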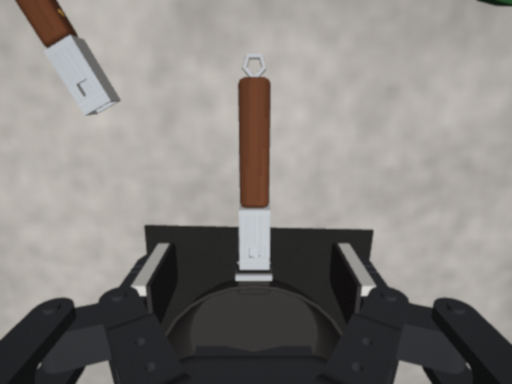

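View pics/o14scene.png

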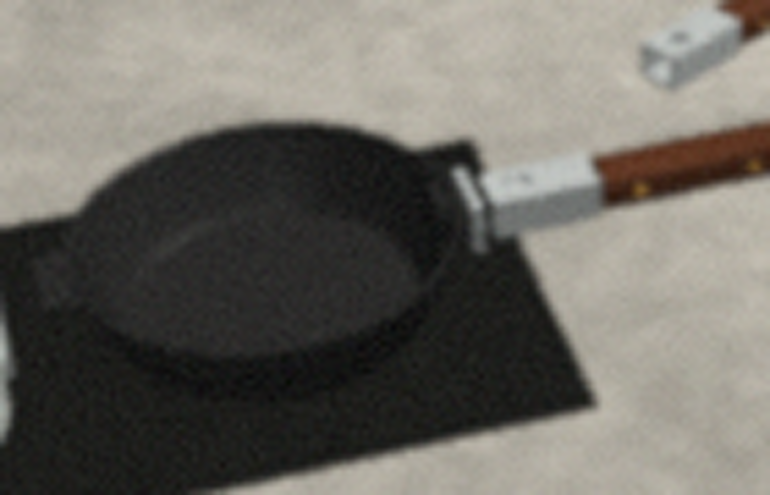

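View pics/o14side.png

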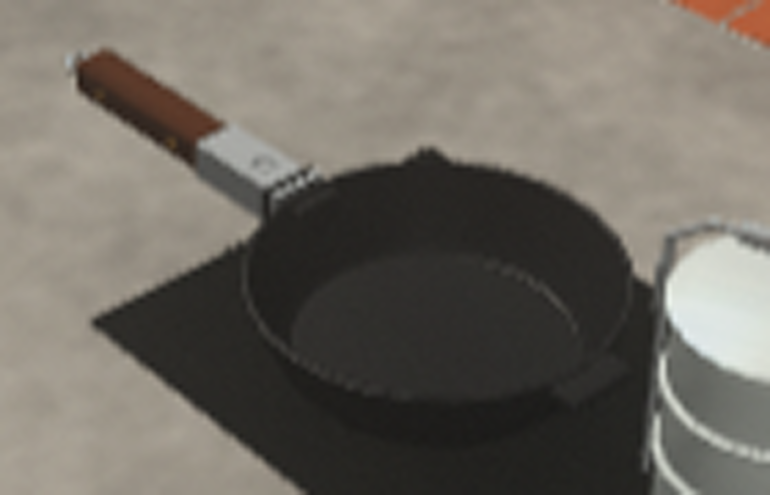

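The handle is on and clear of the gripper. Check numerically: is the button proud, is the handle level, and did the pan stay put?

Run:
```python
from h import *
z=np.load('wrist14.npz');P=z['P'];im=z['im'].astype(int)
print('top z rows', [(v,np.round(np.median(P[v,246:263,2]),4),np.round(P[v,255,:2],4).tolist()) for v in range(120,272,8)])
print('hole area z*1e4'); print((P[242:264:1,244:267:2,2]*1e4).astype(int))
for n in('scene','side'):
    a=np.load(n+'0.npz')['im'];b=np.load(n+'14.npz')['im']
    r=(slice(185,240),slice(148,222)) if n=='scene' else (slice(205,255),slice(280,345))
    g=lambda x:cv2.cvtColor(x,cv2.COLOR_RGB2GRAY)[r].astype(np.float32)
    print(n,'pan shift px',cv2.phaseCorrelate(g(a),g(b)))
v=z['im']; save('o15.png',cv2.resize(v[195:290,195:315],None,fx=6,fy=6,interpolation=cv2.INTER_CUBIC))
```

```text
top z rows [(120, np.float64(0.0566), [0.557, 0.0992]), (128, np.float64(0.057), [0.5567, 0.0919]), (136, np.float64(0.0572), [0.5564, 0.0845]), (144, np.float64(0.0573), [0.5561, 0.077]), (152, np.float64(0.0568), [0.5558, 0.0694]), (160, np.float64(0.0572), [0.5554, 0.0613]), (168, np.float64(0.0568), [0.5569, 0.1218]), (176, np.float64(0.0571), [0.5548, 0.0457]), (184, np.float64(0.0571), [0.5544, 0.0376]), (192, np.float64(0.0567), [0.554, 0.029]), (200, np.float64(0.0572), [0.5537, 0.0208]), (208, np.float64(0.0513), [0.5533, 0.0103]), (216, np.float64(0.0572), [0.5529, 0.0032]), (224, np.float64(0.0568), [0.5526, -0.005]), (232, np.float64(0.0572), [0.5522, -0.0136]), (240, np.float64(0.0567), [0.5518, -0.023]), (248, np.float64(0.054), [0.5514, -0.0337]), (256, np.float64(0.0579), [0.5511, -0.041]), (264, np.float64(0.0574), [0.5506, -0.0512])]
hole area z*1e4
[[ 573  564  556  573  570  579  569  572  563  568  571  572]
 [ 564  574  586  571  574  575  572  568  574  572  572  559]
 [ 567  574  564  568  566  572  570  577  561  576  567  562]
 [ 571  567  569  582  576  571
[... 633 characters left out ...]
93  527  564  571  573  560]
 [ 584  566  576  592  590  589  594  561  570  578  573  559]
 [ 563  557  582  573  594  602  584  574  565  568  568  572]
 [ 571  575  565  572  573  564  574  574  563  569  574  577]
 [ 572  577  567  564  582  568  569  574  579  567  575  570]
 [ 588  572  579  586  583  574  582  568  573  572  564  572]
 [ 574  573  570  575  569  577  569  559  573  573  574  575]
 [ 573  569  584  573  568  574  568  560  570  570  573  578]
 [ 566  575  584  572  556  565  572  568  575  570  574  560]]
scene pan shift px ((0.5064701368911315, 0.008304156024699694), 1.009386191474067)
side pan shift px ((0.013605026163808986, 0.03259110378565211), 0.9984088305632274)
```

View pics/o15.png

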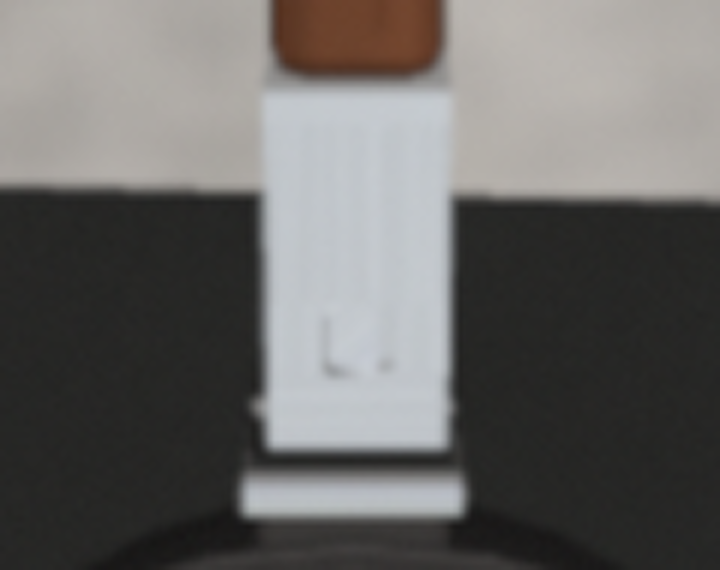

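The depth shows the button's flat top at 59–60 mm, above the socket's upper face at 57 mm, so it has popped through. The handle is level and the robot is clear of everything.

Run:
```python
from h import *
print(close_job())
```

```text
the job is handed in; nothing more can be done
None
```

The far handle is locked on the pan's stub, and I handed the job in at about 20 s of the 62 s allowed. The gripper was open and about 18 cm above the pan when I did.

**How it went:** I gripped the handle by its wooden part with 60 N and lined it up with the stub. I slid it on over the button with about 3 N. I then pressed against the ring in small steps until one reading reached 19.6 N; the average there was 18 N. I eased off, unloaded the tool to about 1 N and let go.

**Checks that agreed:**
- **Lock by feel:** when I backed off, the handle stayed at home while the force fell from about 14 N to −6 N in a light tug.
- **Button:** wrist depth shows its top about 2–3 mm above the socket's upper face, through the hole.
- **Handle:** it sits level, with its top at 57 mm, which is the expected height.
- **Pan, side camera:** it shows a shift of 0.03 pixel or less.

**Checks that disagreed or were unclear:**
- **Pop not seen in the vertical force:** it never dropped when the button popped, so I pushed about 1.5 mm past the locked position. That is close to the end of the ring's travel.
- **Pan, scene camera:** the same shift measure gave about 0.5 pixel sideways, roughly 1.5 mm. The side camera did not show this, so I took it as a measuring error and did not look into it further.

The last pictures show nothing disturbed near the pan and the other handle. I did not separately measure whether the bowl, colander or tiffin tin had moved.

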